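# File the measured sample frames and close the drawer

## Task

File every sample frame that stands in the two black desk stands into the open drawer, foot down: one frame per compartment, squeezed in between the two frames already standing there, upright and down on the drawer floor. Then gently push the drawer home until its catch seats; leave the other things on the bench alone, and the frames that are already in the drawer standing in their compartments.

Things in the scene. Friction and masses are not known exactly. Their poses are not given: they have to be found in the camera images.
- frame0: frame to file (None if absent), white disc on each face: 60 wide (own x), 18 thick (y), 110 mm tall (z), 180 g; the lowest 20 mm taper from 18 to 8 mm thick. Origin: underside centre. Upright in a slot (1 mm loose) of a loose black stand 48 mm tall at the robot's left, 8 mm off the table, 52 mm from its fellow (frames 0, 1). Grip across the width near the top; either way round
- frame1: frame to file (None if absent), white disc on each face: 60 wide (own x), 18 thick (y), 110 mm tall (z), 180 g; the lowest 20 mm taper from 18 to 8 mm thick. Origin: underside centre. Upright in a slot (1 mm loose) of a loose black stand 48 mm tall at the robot's left, 8 mm off the table, 52 mm from its fellow (frames 0, 1). Grip across the width near the top; either way round
- frame2: frame to file (None if absent), white disc on each face: 60 wide (own x), 18 thick (y), 110 mm tall (z), 180 g; the lowest 20 mm taper from 18 to 8 mm thick. Origin: underside centre. Upright in a slot (1 mm loose) of a loose black stand 48 mm tall at the robot's right, 8 mm off the table, 52 mm from its fellow (frames 2, 3). Grip across the width near the top; either way round
- frame3: frame to file (None if absent), white disc on each face: 60 wide (own x), 18 thick (y), 110 mm tall (z), 180 g; the lowest 20 mm taper from 18 to 8 mm thick. Origin: underside centre. Upright in a slot (1 mm loose) of a loose black stand 48 mm tall at the robot's right, 8 mm off the table, 52 mm from its fellow (frames 2, 3). Grip across the width near the top; either way round
- bay0 (a point): drawer compartment 0 of 0 (far -y) to 3 (far +y), 68 mm apart: centre of its floor (12 mm above the table), moving with the drawer. x: the way the drawer closes; y: across, to the left. Inside 66 long (x), 63 mm across (y); walls 58 mm tall above the floor. Its face-to-face row runs along y: frames stand with their width along x
- bay1 (a point): drawer compartment 1 of 0 (far -y) to 3 (far +y), 68 mm apart: centre of its floor (12 mm above the table), moving with the drawer. x: the way the drawer closes; y: across, to the left. Inside 66 long (x), 63 mm across (y); walls 58 mm tall above the floor. Its face-to-face row runs along y: frames stand with their width along x
- bay2 (a point): drawer compartment 2 of 0 (far -y) to 3 (far +y), 68 mm apart: centre of its floor (12 mm above the table), moving with the drawer. x: the way the drawer closes; y: across, to the left. Inside 66 long (x), 63 mm across (y); walls 58 mm tall above the floor. Its face-to-face row runs along y: frames stand with their width along x
- bay3 (a point): drawer compartment 3 of 0 (far -y) to 3 (far +y), 68 mm apart: centre of its floor (12 mm above the table), moving with the drawer. x: the way the drawer closes; y: across, to the left. Inside 66 long (x), 63 mm across (y); walls 58 mm tall above the floor. Its face-to-face row runs along y: frames stand with their width along x
- left0: frame standing loose in compartment 0, +y side: 60 wide (x), 18 thick (y), 95 mm tall, 160 g; its top 20 mm taper from 18 to 8 mm thick. Origin: underside centre. Slides or leans aside under a few newtons. The gap between a compartment's two is about 8 to 14 mm, less than a frame; 6 to 10 mm to the side walls
- right0: frame standing loose in compartment 0, -y side: 60 wide (x), 18 thick (y), 95 mm tall, 160 g; its top 20 mm taper from 18 to 8 mm thick. Origin: underside centre. Slides or leans aside under a few newtons. The gap between a compartment's two is about 8 to 14 mm, less than a frame; 6 to 10 mm to the side walls
- left1: frame standing loose in compartment 1, +y side: 60 wide (x), 18 thick (y), 95 mm tall, 160 g; its top 20 mm taper from 18 to 8 mm thick. Origin: underside centre. Slides or leans aside under a few newtons. The gap between a compartment's two is about 8 to 14 mm, less than a frame; 6 to 10 mm to the side walls
- right1: frame standing loose in compartment 1, -y side: 60 wide (x), 18 thick (y), 95 mm tall, 160 g; its top 20 mm taper from 18 to 8 mm thick. Origin: underside centre. Slides or leans aside under a few newtons. The gap between a compartment's two is about 8 to 14 mm, less than a frame; 6 to 10 mm to the side walls
- left2: frame standing loose in compartment 2, +y side: 60 wide (x), 18 thick (y), 95 mm tall, 160 g; its top 20 mm taper from 18 to 8 mm thick. Origin: underside centre. Slides or leans aside under a few newtons. The gap between a compartment's two is about 8 to 14 mm, less than a frame; 6 to 10 mm to the side walls
- right2: frame standing loose in compartment 2, -y side: 60 wide (x), 18 thick (y), 95 mm tall, 160 g; its top 20 mm taper from 18 to 8 mm thick. Origin: underside centre. Slides or leans aside under a few newtons. The gap between a compartment's two is about 8 to 14 mm, less than a frame; 6 to 10 mm to the side walls
- left3: frame standing loose in compartment 3, +y side: 60 wide (x), 18 thick (y), 95 mm tall, 160 g; its top 20 mm taper from 18 to 8 mm thick. Origin: underside centre. Slides or leans aside under a few newtons. The gap between a compartment's two is about 8 to 14 mm, less than a frame; 6 to 10 mm to the side walls
- right3: frame standing loose in compartment 3, -y side: 60 wide (x), 18 thick (y), 95 mm tall, 160 g; its top 20 mm taper from 18 to 8 mm thick. Origin: underside centre. Slides or leans aside under a few newtons. The gap between a compartment's two is about 8 to 14 mm, less than a frame; 6 to 10 mm to the side walls
- drawer (a joint): how far the drawer has been pushed in, in m: 0 fully out (as it starts), 0.15 fully home; it closes away from the robot. Friction 1.5 N plus damping 8 N s/m; a spring catch resists with up to 4 N more from 14 to 6 mm before home, then draws the drawer home
- front_top (a point): middle of the top edge of the drawer's white front panel, on the outer face (towards the robot), moving with the drawer; x: the way the drawer closes. Panel 299 wide, 12 thick, top 140 mm above the table; push on this face up to 40 mm below the top. Cabinet top 142 mm above the table; its face is 164 mm behind this point with the drawer out. Compartment centres: 87 mm behind it
- stand_a: black desk stand at the robot's left (+y), loose on the table, 0.7 kg: base 84 (x), 110 (y), 8 mm thick, two slots along x at y = -26 and +26 mm, walls to 48 mm above the table. Origin: underside centre
- stand_b: black desk stand at the robot's right (-y), loose on the table, 0.7 kg: base 84 (x), 110 (y), 8 mm thick, two slots along x at y = -26 and +26 mm, walls to 48 mm above the table. Origin: underside centre
- mouse: bystander, to be left alone: black computer mouse, 100 x 58 x 31 mm. Origin: centre of the underside
- jar: bystander, to be left alone: small amber jar, 40 mm across, 55 mm tall. Origin: centre of the underside
- post: bystander, to be left alone: steel optics post 93 mm tall on a 32 mm round foot. Origin: centre of the underside
- puck: bystander, to be left alone: terracotta sample puck, 40 mm across, 18 mm tall. Origin: centre of the underside

How it is judged:
By the outcome, as a careful person would: the job done as asked, in the order asked, and still so for the second after the job is handed in, with the robot touching nothing.
Of frame0, frame1, frame2, frame3 only 3 to 4 are there at a start; the rules pass over those that are not, and their reading is None.
At some moment in a run one of stand_a, stand_b may be knocked a few centimetres aside while the robot is not near it.
It also fails if it takes over 210 s, if anything falls off the work surface, if the arm or the gripper's body presses on something with over 40 N, if the wrist force passes 120 N, or if a joint passes its speed limit or range.

## Robot

A 6-joint arm with a two-finger parallel gripper is mounted at the origin on the work surface. World frame = base frame: x ahead of the robot, y to its left, z up, the work surface at z = 0. Lengths are in m, angles in rad, forces in N, time in s.
With the tool pointing down it reaches from about 0.35 to 0.875 m from the base axis. Payload 4.2 kg.
Tool frame: the origin (TCP) lies at the very end of the fingers, on their centre line; the grasp point (between the pads) lies ctrl.grip_depth behind it (ctrl.grip_depth is the distance from the TCP to the grasp point, in m); z points along the fingers, x is the direction in which the jaws open and shut, and the axes are right-handed (so a half turn about z gives the same grasp; the last joint's range is limited). The gripper opens to 87 mm and grips with 3 to 60 N. Pads are 19 mm wide; open, the fingers measure 117 mm over their backs; the gripper's body (75 mm by 190 mm) begins 51 mm behind the grasp point.
Start: joints at [-1.004, 0.385, 0.008, 0, -1.194, -0.259], TCP at [0.189, -0.596, 0.223] pointing down, gripper open.
Joint ranges: [-3.14, 3.14], [-1.21, 2.06], [-1.07, 1.41], [-3.16, 2.05], [-2.99, -0.16], [-3.1, 3.1]. Speed limits (rad/s): [2.79, 2.79, 3.14, 3.14, 3.14, 3.14].

## Interface

Orientations are given as a rotation vector (axis times angle).
In Python, from rig import ctrl gives the robot as it stands.
- The arm moves only by the tool drive_tool, never from a script. Its argument "series" is text: rows parted by semicolons, each of 6 numbers parted by spaces: the shift along the tool's x, y, z in m, then the turn, a rotation vector about the tool's x, y, z in rad. A call has exactly 10 rows; each row is the pose to reach, as a shift and turn from the pose commanded when the call began, along the tool's axes at that moment; what a row does not reach only later rows make up. A row lasts 1/8 s, in which the tool goes at most 62.5 mm and 10.7 degrees, less where a joint would pass 70% of its speed; a pose out of reach is approached as far as the arm can. A call with a gripper value outside its range is refused whole. "gripper" is the opening in per cent of the stroke, from 0 (shut) to 100 (fully open), set as the call begins (left out, the last holds). The fingers move at their own pace and stop on an object; "force" is the grip in N (left out, the last holds). Time passes only in rows, so rows that repeat a pose let the fingers close, or fill a call up. It gives the time, the measured TCP pose, the force and the opening at its end, in the units of the state.
- ctrl.get_state(): the state, without advancing time (a new reading comes with each control period).
- ctrl.get_image(name): name is "scene" or "top"; returns (picture, depth): 420x560x3 uint8, red, green, blue; 420x560 float32, m along the optical axis (not along the pixel's ray), 0 where there is no reading.
- ctrl.get_calibration(name): a dict with "fov_y" (degrees; the focal length in pixels is half the picture's height over the tangent of half this angle, whatever the lens; pixels are square), "cx", "cy" (the principal point, pixels), "k1" (the pictures are not rectified: a ray, as slopes to the right and down, at radius r is drawn at 1 + k1 r^2 times it, then the intrinsics apply), "origin" and "rotation" of the camera in the world. Camera axes: x right, y up, looking along -z (the intrinsics and any distortion apply to the point x, -y, -z); pixel columns grow to the right and rows downward; lengths in m; the calibration is good to about 2 mm. A picture is of the moment at which its call begins. get_calibration takes no time and is no camera call.
- ctrl.finish_job(): hands the job in, once; it reports no verdict.
The state is a dict: "clock": time; "joints": joint angles; "joint_velocities": joint speeds; "tau": joint torques, N m; "position": TCP position; "ee_rot": TCP orientation; "force": force on the tool from outside, world axes, zero at the start; "wrist_torque": the same for the moment, N m; "opening": finger opening in m.
Only numpy, scipy, OpenCV 4.12 (cv2) and the standard library are available. Lean on these libraries where they do the work, as an engineer would, in place of code of your own. Each camera call takes 0.05 s, during which the arm holds its last target. There are 200 camera calls.

## Working session

There is one attempt and no reset: what is moved stays moved. The work goes in short steps, Python scripts to look and compute and a tool call to move; the robot and the scene stay as the last step left them, time stands still between calls to the robot, and variables do not carry over. Pictures are saved under pics/ and viewed, about 12 in all and at most 16, crops included, and the job is handed in when it is done.

Besides the shell and the picture viewer there is one more tool, called after "Emit:" as name(argument=value, ...) on one line, values as JSON. drive_tool: Moves the arm, as the interface text tells. Its arguments: {"type":"object","properties":{"series":{"type":"string"},"gripper":{"type":"number"},"force":{"type":"number"}},"required":["series"]}

```bash
ls; mkdir -p pics
cat > h.py <<'E'
import numpy as np, cv2
from rig import ctrl
from scipy.spatial.transform import Rotation as R
def shot(n,f=None):
    im,d=ctrl.get_image(n)
    if f: cv2.imwrite('pics/'+f,cv2.cvtColor(im,cv2.COLOR_RGB2BGR))
    return im,d
def rays(c,u,v):
    f=210/np.tan(np.radians(c['fov_y'])/2)
    K=np.array([[f,0,c['cx']],[0,f,c['cy']],[0,0,1.]])
    p=np.stack([np.ravel(u),np.ravel(v)],1).astype(float)
    xd=(p-[c['cx'],c['cy']])/f; x=xd.copy()
    for _ in range(30): x=xd/(1+c['k1']*(x**2).sum(1,keepdims=True))
    return np.c_[x[:,0],-x[:,1],-np.ones(len(x))]
def cloud(n,d):
    c=ctrl.get_calibration(n)
    v,u=np.mgrid[0:420,0:560]
    P=rays(c,u,v)*d.reshape(-1,1)
    W=P@np.array(c['rotation']).T+np.array(c['origin'])
    W[d.ravel()<=0]=np.nan
    return W.reshape(420,560,3)
E
python3 - <<'E'
from h import *
for n in('scene','top'):
    im,d=shot(n,n+'0.png'); c=ctrl.get_calibration(n); print(c)
    np.save(n+'0.npy',d); print((d>0).mean())
s=ctrl.get_state();print(s); print(ctrl.grip_depth)
E
```

```text
pics
{'fov_y': 45.9213133139517, 'cx': 274.5697481608605, 'cy': 216.54520951234284, 'k1': -0.1096215663204168, 'origin': array([ 1.13370581, -0.22777585,  0.96876001]), 'rotation': array([0.54895103, 0.39007194, 1.16750696])}
0.9959013605442177
{'fov_y': 51.55377682867409, 'cx': 273.09915036023676, 'cy': 210.88744522405509, 'k1': 0.02434401728865784, 'origin': array([ 0.3565613 , -0.00687366,  1.14849353]), 'rotation': array([ 0.13802078, -0.1458183 , -1.56271868])}
0.9959481292517007
{'clock': 0.1, 'joints': array([-1.00444026e+00,  3.85494630e-01,  6.75675982e-03, -4.42210527e-04,
       -1.19402647e+00, -2.58624587e-01]), 'joint_velocities': array([-1.19265395e-03,  5.10340354e-05,  1.25680177e-03,  3.73907909e-03,
       -1.11891444e-03,  5.61562366e-04]), 'tau': array([ 1.71276115e-04, -3.91688991e+01,  1.87935036e+01,  4.23179984e+00,
        1.34818154e-02, -6.45164937e-05]), 'position': array([ 0.18917405, -0.59510648,  0.22155666]), 'ee_rot': array([-1.85395349e+00, -2.53414405e+00, -1.72660207e-03]), 'force': array([ 0.10019869, -0.32758994, -1.16919003]), 'wrist_torque': array([-0.06598751, -0.06680346, -0.04798615]), 'opening': 0.0870251182143432}
0.0187
```

View pics/top0.png

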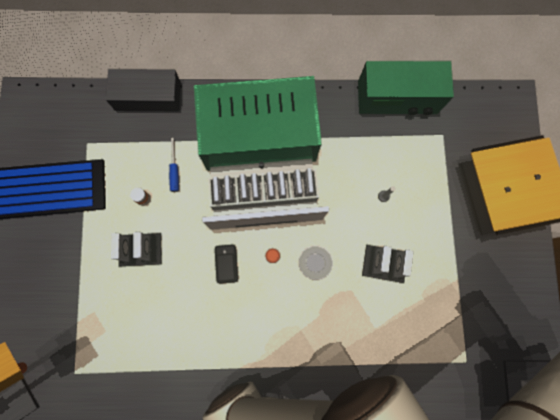

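View pics/scene0.png

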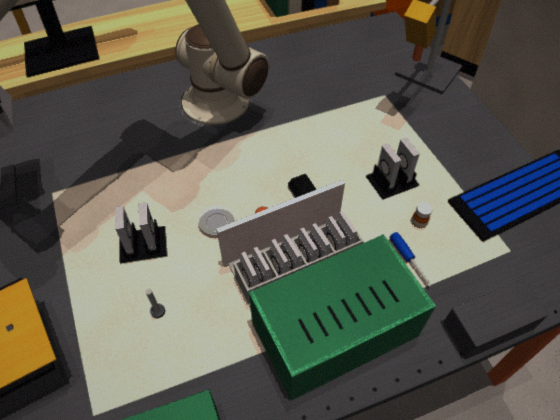

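Top view: both stands hold two frames each (left near (117,247),(138,245); right near (386,260),(403,262)); the drawer is at (265,190), with the front panel at (265,216). I'll measure these from depth.

```bash
cat >> h.py <<'E'
def cal(n):
    c=ctrl.get_calibration(n); return c
_old=cloud
def cloud(n,d):
    c=ctrl.get_calibration(n); v,u=np.mgrid[0:420,0:560]
    W=(rays(c,u,v)*d.reshape(-1,1))@R.from_rotvec(c['rotation']).as_matrix().T+np.array(c['origin'])
    W[d.ravel()<=0]=np.nan
    return W.reshape(420,560,3)
def blobs(W,lo,hi,xl,yl,amin=15):
    m=((W[...,2]>lo)&(W[...,2]<hi)&(W[...,0]>xl[0])&(W[...,0]<xl[1])&(W[...,1]>yl[0])&(W[...,1]<yl[1])).astype(np.uint8)
    n,l,st,ce=cv2.connectedComponentsWithStats(m,connectivity=4)
    for i in range(1,n):
        if st[i,4]<amin: continue
        P=W[l==i]; (c,(w,h),a)=cv2.minAreaRect((P[:,:2]*1000).astype(np.float32))
        print(st[i,4],'px',ce[i].round(0),'mean',P.mean(0).round(4),'rect c',np.round(c,1),'size',round(w,1),round(h,1),'ang',round(a,1))
E
python3 - <<'E'
from h import *
for n in('top','scene'):
    W=cloud(n,np.load(n+'0.npy')); print(n)
    z=W[...,2][(abs(W[...,0]-.3)<.25)&(abs(W[...,1])<.3)&(W[...,2]<.02)]; print('table',np.median(z))
    print('stand frames'); blobs(W,.112,.125,(.2,.5),(-.5,.5))
    print('stands'); blobs(W,.035,.056,(.2,.45),(-.5,.5))
    print('panel'); blobs(W,.132,.15,(.3,.5),(-.25,.25))
    print('drawer frames'); blobs(W,.1025,.112,(.4,.7),(-.25,.25))
    print('cabinet'); blobs(W,.136,.147,(.5,.8),(-.25,.25),200)
    # normal of cabinet etc
E
python3 - <<'E'
import cv2
im=cv2.imread('pics/top0.png')
a=cv2.resize(im[160:230,195:335],None,fx=5,fy=5,interpolation=cv2.INTER_CUBIC)
b=cv2.resize(im[225:285,100:170],None,fx=5,fy=4,interpolation=cv2.INTER_CUBIC)
c=cv2.resize(im[225:285,350:420],None,fx=5,fy=4,interpolation=cv2.INTER_CUBIC)
import numpy as np
cv2.imwrite('pics/crop.png',np.vstack([a,np.hstack([b,c])]))
E
```

```text
top
table 0.001050553352451855
stand frames
222 px [137. 245.] mean [0.4629 0.3105 0.1179] rect c [462.9 311.1] size 60.0 18.9 ang 3.4
224 px [115. 245.] mean [0.4608 0.3618 0.1179] rect c [460.6 362.2] size 60.7 19.0 ang 4.6
215 px [386. 259.] mean [ 0.4308 -0.2777  0.1181] rect c [ 431.3 -278.1] size 19.2 61.9 ang 80.6
219 px [408. 263.] mean [ 0.4226 -0.3287  0.1178] rect c [ 423. -330.] size 20.1 62.7 ang 81.2
stands
44 px [129. 257.] mean [0.4383 0.3497 0.0465] rect c [437.8 349.9] size 23.4 8.2 ang 0.9
37 px [150. 257.] mean [0.4396 0.2979 0.0461] rect c [439.2 297.8] size 20.8 7.4 ang 9.7
74 px [373. 263.] mean [ 0.4248 -0.265   0.047 ] rect c [ 424.6 -265.8] size 7.6 48.3 ang 79.4
101 px [394. 266.] mean [ 0.4186 -0.3168  0.0465] rect c [ 419.4 -318.1] size 8.9 58.6 ang 81.8
panel
drawer frames
98 px [310. 180.] mean [ 0.6256 -0.1027  0.1069] rect c [ 626.3 -102.4] size 59.9 11.5 ang 3.2
100 px [299. 180.] mean [ 0.6238 -0.0743  0.1071] rect c [623.5 -74.4] size 59.6 10.9 ang 7.2
99 px [282. 183.] mean [ 0.6183 -0.0336  0.1067] rect c [618.8 -34. ] size 59.2 10.7 ang 5.0
104 
[... 1795 characters left out ...]
 c [614.4  62. ] size 60.6 11.2 ang 5.9
119 px [308. 239.] mean [0.6165 0.0339 0.106 ] rect c [614.7  33.5] size 61.4 10.4 ang 6.4
118 px [292. 246.] mean [ 0.6196 -0.0045  0.1058] rect c [618.7  -5. ] size 62.0 11.1 ang 7.7
116 px [279. 250.] mean [ 0.6212 -0.0333  0.1058] rect c [620.9 -33.4] size 61.7 9.7 ang 6.0
118 px [261. 259.] mean [ 0.6266 -0.0744  0.1058] rect c [625.7 -74.3] size 61.3 9.2 ang 6.1
123 px [248. 264.] mean [ 0.6291 -0.1026  0.1056] rect c [ 628.7 -102.4] size 60.8 10.1 ang 4.0
cabinet
692 px [280. 206.] mean [0.5376 0.003  0.1389] rect c [536.6   6.3] size 15.3 299.6 ang 5.2
7776 px [332. 285.] mean [0.7484 0.0264 0.141 ] rect c [752.5  27.6] size 120.2 302.0 ang 5.1
```

View pics/crop.png

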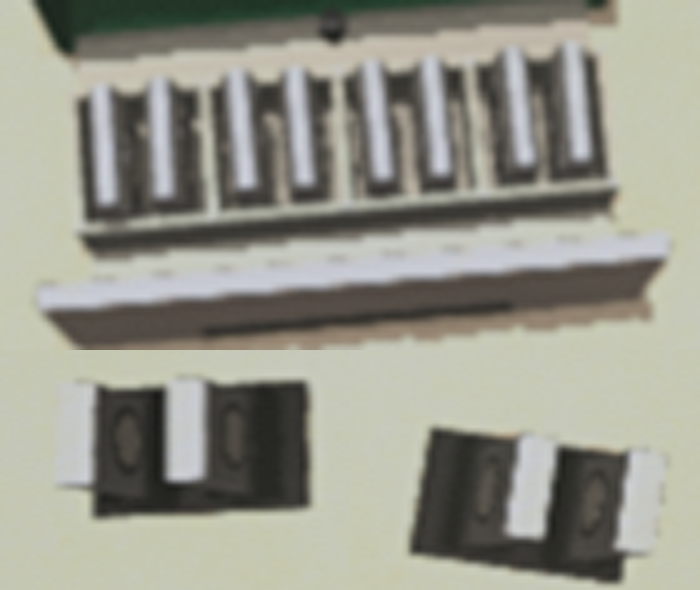

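All four frames are present and the geometry is consistent. I'll add a motion helper, then go above frame3.

```bash
cat >> h.py <<'E'
FR=np.array([.04,.13,.26,.40,.55,.70,.83,.93,.98,1])
def go(x,y,z,yaw,fr=FR):
    "rows from the present pose to a tool-down pose, jaws along yaw (deg)"
    s=ctrl.get_state(); R0=R.from_rotvec(s['ee_rot']); p=np.array(s['position']); best=None
    for k in(0,180):
        a=np.radians(yaw+k); c,q=np.cos(a),np.sin(a)
        rv=(R0.inv()*R.from_matrix(np.array([[c,q,0],[q,-c,0],[0,0,-1]]))).as_rotvec()
        if best is None or np.linalg.norm(rv)<np.linalg.norm(best): best=rv
    v=R0.inv().apply(np.array([x,y,z])-p)
    print('t %.1f at'%s['clock'],p.round(4),'q6 %.2f'%s['joints'][5],'dist %.3f'%np.linalg.norm(v),'turn',np.degrees(best).round(1))
    print('; '.join(' '.join('%.4g'%q for q in np.r_[(v*f).round(4),(best*f).round(3)]+0.) for f in fr))
E
python3 -c "
from h import *
go(.4247,-.329,.2,-9.3)"
```

```text
t 0.1 at [ 0.1892 -0.5951  0.2216] q6 -0.26 dist 0.356 turn [  0.1  -0.1 -63.1]
0.0073 0.0122 0.0009 0 0 -0.044; 0.0237 0.0397 0.0028 0 0 -0.143; 0.0474 0.0793 0.0057 0 0 -0.286; 0.0729 0.122 0.0088 0 -0.001 -0.44; 0.1002 0.1678 0.012 0.001 -0.001 -0.606; 0.1276 0.2135 0.0153 0.001 -0.001 -0.771; 0.1513 0.2532 0.0182 0.001 -0.002 -0.914; 0.1695 0.2837 0.0204 0.001 -0.002 -1.024; 0.1786 0.2989 0.0215 0.001 -0.002 -1.079; 0.1823 0.305 0.0219 0.001 -0.002 -1.101
```

Emit:
drive_tool(series="0.007 0.012 0.001 0 0 -0.044; 0.024 0.04 0.003 0 0 -0.143; 0.047 0.079 0.006 0 0 -0.286; 0.073 0.122 0.009 0 0 -0.44; 0.1 0.168 0.012 0 0 -0.606; 0.128 0.2135 0.015 0 0 -0.771; 0.151 0.253 0.018 0 0 -0.914; 0.17 0.284 0.02 0 0 -1.024; 0.179 0.299 0.0215 0 0 -1.079; 0.182 0.305 0.022 0.001 -0.002 -1.101", gripper=100, force=50)

```text
clock: 1.35
position: [0.4253, -0.3289, 0.2004]
ee_rot: [0.25, 3.131, -0.003]
force: [1.2, -0.1, 0.0]
opening: 0.0871
```

Run:
```python
from h import *
im,d=shot('scene','s1.png'); W=cloud('scene',d)
blobs(W,.110,.125,(.2,.5),(-.45,-.2))
go(.4247,-.329,.084,-9.3)
```

```text
209 px [143. 214.] mean [ 0.4371 -0.2782  0.1163] rect c [ 435.  -277.8] size 18.1 62.9 ang 78.9
226 px [119. 218.] mean [ 0.4279 -0.3288  0.1161] rect c [ 426.2 -329.1] size 19.9 65.9 ang 79.5
t 1.4 at [ 0.4253 -0.3291  0.2004] q6 0.20 dist 0.116 turn [-0.1  0.1  0.1]
0 0 0.0047 0 0 0; 0.0001 0 0.0151 0 0 0; 0.0002 0 0.0303 0 0 0.001; 0.0003 0.0001 0.0466 -0.001 0 0.001; 0.0004 0.0001 0.064 -0.001 0.001 0.001; 0.0005 0.0001 0.0815 -0.001 0.001 0.002; 0.0006 0.0002 0.0966 -0.002 0.001 0.002; 0.0007 0.0002 0.1083 -0.002 0.001 0.002; 0.0007 0.0002 0.1141 -0.002 0.001 0.002; 0.0007 0.0002 0.1164 -0.002 0.001 0.003
```

View pics/s1.png

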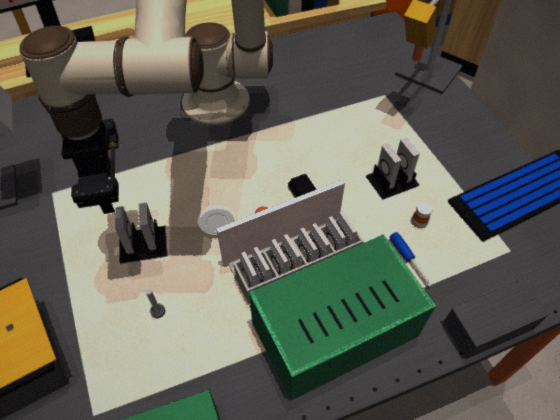

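The gripper hangs over the outer right frame (119,218), and both stands are where they were. Descending.

Emit:
drive_tool(series="0 0 0.005 0 0 0; 0 0 0.015 0 0 0; 0 0 0.03 0 0 0; 0 0 0.046 0 0 0; 0 0 0.064 0 0 0; 0 0 0.081 0 0 0; 0 0 0.096 0 0 0; 0 0 0.108 0 0 0; 0 0 0.114 0 0 0; 0 0 0.116 0 0 0")

```text
clock: 2.65
position: [0.4251, -0.33, 0.0843]
ee_rot: [0.254, 3.13, -0.003]
force: [0.1, -0.5, 0.2]
opening: 0.087
```

Emit:
drive_tool(series="0 0 0 0 0 0; 0 0 0 0 0 0; 0 0 0 0 0 0; 0 0 0 0 0 0; 0 0 0 0 0 0; 0 0 0 0 0 0; 0 0 0 0 0 0; 0 0 0 0 0 0; 0 0 0 0 0 0; 0 0 0 0 0 0", gripper=50, force=50)

```text
clock: 3.9
position: [0.4251, -0.3301, 0.0848]
ee_rot: [0.254, 3.13, -0.003]
force: [-1.2, 0.7, 5.0]
opening: 0.06
```

Emit:
drive_tool(series="0 0 -0.005 0 0 0; 0 0 -0.02 0 0 0; 0 0 -0.04 0 0 0; 0 0 -0.065 0 0 0; 0 0 -0.095 0 0 0; 0 0 -0.13 0 0 0; 0 0 -0.165 0 0 0; 0 0 -0.185 0 0 0; 0 0 -0.195 0 0 0; 0 0 -0.2 0 0 0")

```text
clock: 5.15
position: [0.4246, -0.3294, 0.2847]
ee_rot: [0.254, 3.13, -0.002]
force: [0.7, -0.2, -1.4]
opening: 0.0593
```

Run:
```python
from h import *
s=ctrl.get_state(); print(s['position'],s['opening'],s['force'])
for n in('top','scene'):
    im,d=shot(n); W=cloud(n,d); print(n)
    print('remaining stand frames'); blobs(W,.110,.125,(.2,.5),(-.5,.5))
    print('held'); blobs(W,s['position'][2]+.024,s['position'][2]+.042,(.3,.55),(-.4,-.25))
    print('held low'); blobs(W,s['position'][2]-.078,s['position'][2]-.005,(.3,.55),(-.4,-.25))
    print('drawer'); blobs(W,.136,.147,(.5,.6),(-.25,.25),100)
```

```text
[ 0.42456977 -0.32936868  0.28469587] 0.059326003791064195 [ 0.67148394 -0.20380504 -1.42860726]
top
remaining stand frames
229 px [137. 245.] mean [0.4627 0.3102 0.1177] rect c [463.  310.8] size 60.2 18.7 ang 3.9
227 px [115. 245.] mean [0.4607 0.3618 0.1178] rect c [460.5 362.7] size 60.9 19.3 ang 4.0
held
86 px [438. 257.] mean [ 0.4211 -0.3244  0.3179] rect c [ 422.2 -324.7] size 6.7 53.6 ang 81.6
held low
202 px [424. 259.] mean [ 0.4204 -0.3194  0.2578] rect c [ 422.7 -319.9] size 62.7 14.3 ang 2.2
drawer
655 px [266. 214.] mean [0.5345 0.0058 0.1403] rect c [534.6   5.7] size 13.1 296.0 ang 5.2
scene
remaining stand frames
165 px [409. 147.] mean [0.4644 0.3611 0.116 ] rect c [464.5 363.1] size 61.4 21.0 ang 2.2
179 px [391. 154.] mean [0.4683 0.3086 0.1157] rect c [466.6 309.3] size 61.6 21.5 ang 3.0
210 px [143. 214.] mean [ 0.4366 -0.2781  0.1162] rect c [ 434.5 -277.7] size 18.2 64.5 ang 79.3
held
held low
331 px [104. 185.] mean [ 0.4436 -0.3284  0.245 ] rect c [ 430.2 -322.4] size 17.6 63.1 ang 64.8
drawer
700 px [279. 206.] mean [0.5379 0.0012 0.1389] rect c [537.1   6.5] size 15.7 299.6 ang 5.2
```

```bash
python3 -c "
from h import *
go(.6256,-.0885,.27,5.2)"
```

```text
t 5.2 at [ 0.4247 -0.3295  0.2843] q6 0.19 dist 0.314 turn [ -0.1   0.  -14.5]
-0.0064 0.0108 0.0006 0 0 -0.01; -0.0207 0.0351 0.0018 0 0 -0.033; -0.0414 0.0703 0.0036 0 0 -0.066; -0.0638 0.1081 0.0056 -0.001 0 -0.101; -0.0877 0.1486 0.0077 -0.001 0 -0.139; -0.1116 0.1892 0.0098 -0.001 0 -0.177; -0.1323 0.2243 0.0116 -0.001 0 -0.21; -0.1482 0.2513 0.013 -0.001 0 -0.235; -0.1562 0.2648 0.0137 -0.002 0 -0.248; -0.1594 0.2702 0.014 -0.002 0 -0.253
```

Emit:
drive_tool(series="-0.006 0.011 0.001 0 0 -0.01; -0.021 0.035 0.002 0 0 -0.033; -0.041 0.07 0.004 0 0 -0.066; -0.064 0.108 0.006 0 0 -0.101; -0.088 0.149 0.008 0 0 -0.139; -0.112 0.189 0.01 0 0 -0.177; -0.132 0.224 0.012 0 0 -0.21; -0.148 0.251 0.013 0 0 -0.235; -0.156 0.265 0.014 -0.002 0 -0.248; -0.1595 0.27 0.014 -0.002 0 -0.253")

```text
clock: 6.5
position: [0.6259, -0.0881, 0.2693]
ee_rot: [0.144, -3.137, -0.0]
force: [0.2, -0.1, -2.2]
opening: 0.0599
```

Run:
```python
from h import *
s=ctrl.get_state(); z=s['position'][2]
for n in('top','scene'):
    im,d=shot(n,n+'2.png'); W=cloud(n,d); print(n)
    print('drawer fr'); blobs(W,.1025,.112,(.56,.7),(-.25,.0))
    print('held low'); blobs(W,z-.078,z-.005,(.55,.7),(-.15,-.03))
a=cv2.imread('pics/scene2.png')[150:300,190:390]; b=cv2.imread('pics/top2.png')[120:270,230:430]
cv2.imwrite('pics/c2.png',cv2.resize(np.hstack([a,b]),None,fx=2,fy=2,interpolation=cv2.INTER_CUBIC))
go(.6256,-.0885,.12,5.2)
```

```text
top
drawer fr
102 px [282. 182.] mean [ 0.6187 -0.0334  0.1068] rect c [618.5 -33.7] size 59.7 11.1 ang 6.6
93 px [271. 185.] mean [ 0.613  -0.0058  0.1067] rect c [615.9  -5. ] size 59.0 11.9 ang 7.1
16 px [298. 187.] mean [ 0.6072 -0.0732  0.1066] rect c [605.5 -73.8] size 21.6 5.0 ang 8.1
held low
scene
drawer fr
104 px [291. 244.] mean [ 0.6156 -0.0053  0.1057] rect c [618.1  -4.3] size 59.9 9.8 ang 6.4
123 px [279. 251.] mean [ 0.6211 -0.0336  0.1055] rect c [621.1 -33.8] size 62.3 10.1 ang 5.2
114 px [261. 259.] mean [ 0.6272 -0.0745  0.1057] rect c [626.  -74.6] size 62.1 10.4 ang 5.4
134 px [248. 264.] mean [ 0.6296 -0.1028  0.1054] rect c [ 628.3 -102.7] size 60.9 10.5 ang 3.9
held low
225 px [256. 236.] mean [ 0.6484 -0.0891  0.2245] rect c [631.  -95.7] size 62.2 17.7 ang 22.2
t 6.6 at [ 0.6257 -0.0889  0.2699] q6 -0.02 dist 0.150 turn [-0.  0.  0.]
0 0 0.006 0 0 0; 0 0.0001 0.0195 0 0 0; 0 0.0001 0.039 0 0 0; 0 0.0002 0.06 0 0 0; 0 0.0002 0.0824 0 0 0; 0 0.0003 0.1049 0 0 0; 0.0001 0.0004 0.1244 0 0 0; 0.0001 0.0004 0.1394 0 0 0; 0.0001 0.0004 0.1469 0 0 0; 0.0001 0.0004 0.1499 0 0 0
```

View pics/c2.png

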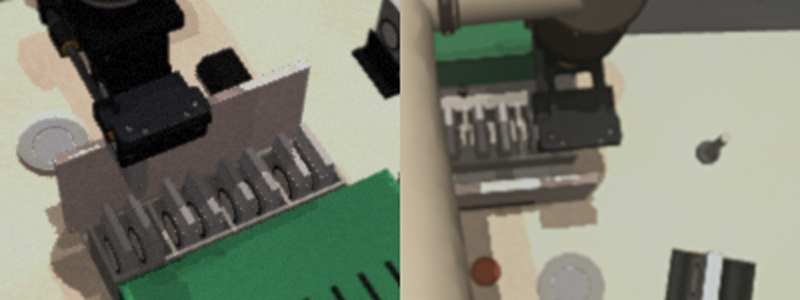

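The held frame hangs over compartment 0, between its two neighbours. I'll descend in stages and watch the force.

Emit:
drive_tool(series="0 0 0.005 0 0 0; 0 0 0.015 0 0 0; 0 0 0.03 0 0 0; 0 0 0.046 0 0 0; 0 0 0.06 0 0 0; 0 0 0.07 0 0 0; 0 0 0.078 0 0 0; 0 0 0.084 0 0 0; 0 0 0.089 0 0 0; 0 0 0.092 0 0 0")

```text
clock: 7.85
position: [0.6259, -0.0889, 0.1781]
ee_rot: [-0.143, 3.137, -0.0]
force: [-0.6, -0.2, -0.8]
opening: 0.0593
```

Emit:
drive_tool(series="0 0 0.004 0 0 0; 0 0 0.009 0 0 0; 0 0 0.014 0 0 0; 0 0 0.019 0 0 0; 0 0 0.024 0 0 0; 0 0 0.029 0 0 0; 0 0 0.034 0 0 0; 0 0 0.039 0 0 0; 0 0 0.043 0 0 0; 0 0 0.045 0 0 0")

```text
clock: 9.1
position: [0.6258, -0.0889, 0.1329]
ee_rot: [-0.143, 3.138, -0.0]
force: [-0.5, -0.8, -2.4]
opening: 0.0597
```

Emit:
drive_tool(series="0 0 0.004 0 0 0; 0 0 0.008 0 0 0; 0 0 0.013 0 0 0; 0 0 0.018 0 0 0; 0 0 0.023 0 0 0; 0 0 0.028 0 0 0; 0 0 0.033 0 0 0; 0 0 0.037 0 0 0; 0 0 0.04 0 0 0; 0 0 0.041 0 0 0")

```text
clock: 10.35
position: [0.6259, -0.0889, 0.0921]
ee_rot: [-0.143, 3.138, -0.0]
force: [0.0, 0.8, -0.6]
opening: 0.0594
```

Run:
```python
from h import *
s=ctrl.get_state(); print(s['position'],s['force'],s['wrist_torque'])
im,d=shot('scene','s3.png'); W=cloud('scene',d)
blobs(W,.1025,.112,(.56,.7),(-.25,.0))
print('pan');blobs(W,.136,.147,(.5,.6),(-.25,.25),60)
cv2.imwrite('pics/c3.png',cv2.resize(cv2.imread('pics/s3.png')[150:300,190:390],None,fx=3,fy=3,interpolation=cv2.INTER_CUBIC))
```

```text
[ 0.62592276 -0.0888757   0.09207368] [ 0.00222153  0.84006071 -0.61687833] [0.17939247 0.15324793 0.07260432]
104 px [291. 245.] mean [ 0.6167 -0.0052  0.1059] rect c [618.6  -4.9] size 60.4 10.2 ang 5.3
74 px [241. 263.] mean [ 0.6224 -0.1154  0.1056] rect c [ 629.7 -115.4] size 9.1 61.7 ang 89.1
pan
385 px [308. 195.] mean [0.5318 0.0675 0.1389] rect c [531.8  68.4] size 16.2 173.5 ang 5.7
```

View pics/c3.png

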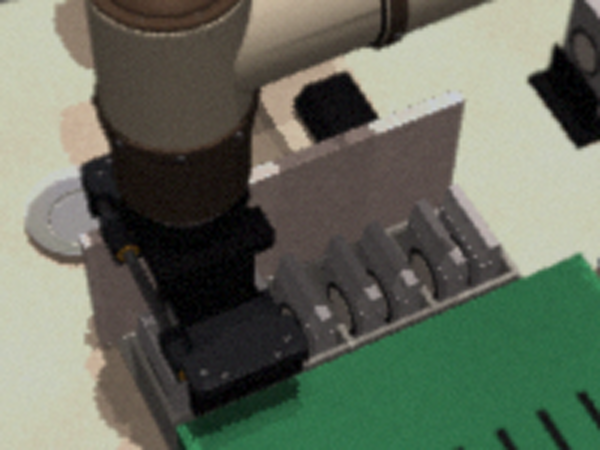

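The frame is in and right0 has slid aside upright. Seating it on the floor and checking for contact.

Emit:
drive_tool(series="0 0 0.001 0 0 0; 0 0 0.001 0 0 0; 0 0 0.002 0 0 0; 0 0 0.002 0 0 0; 0 0 0.003 0 0 0; 0 0 0.003 0 0 0; 0 0 0.0035 0 0 0; 0 0 0.004 0 0 0; 0 0 0.004 0 0 0; 0 0 0.004 0 0 0")

```text
clock: 11.65
position: [0.6261, -0.089, 0.0889]
ee_rot: [-0.143, 3.137, -0.0]
force: [-1.6, -0.4, 3.2]
opening: 0.0599
```

Floor contact at z≈0.089. Release and rise.

Emit:
drive_tool(series="0 0 0 0 0 0; 0 0 0 0 0 0; 0 0 0 0 0 0; 0 0 0 0 0 0; 0 0 -0.005 0 0 0; 0 0 -0.02 0 0 0; 0 0 -0.045 0 0 0; 0 0 -0.08 0 0 0; 0 0 -0.105 0 0 0; 0 0 -0.115 0 0 0", gripper=90)

```text
clock: 12.9
position: [0.6268, -0.0889, 0.2064]
ee_rot: [-0.143, 3.133, -0.0]
force: [0.2, 0.1, 0.5]
opening: 0.0781
```

Run:
```python
from h import *
for n in('top','scene'):
    im,d=shot(n); W=cloud(n,d); print(n)
    print('filed');blobs(W,.114,.13,(.56,.7),(-.2,.2))
    blobs(W,.1025,.112,(.56,.7),(-.25,.0))
    print('stand');blobs(W,.110,.125,(.2,.5),(-.5,.5))
go(.4329,-.278,.2,-9.3)
```

```text
top
filed
33 px [307. 172.] mean [ 0.6408 -0.0934  0.1228] rect c [641.1 -93.6] size 25.6 7.2 ang 6.5
38 px [313. 172.] mean [ 0.6458 -0.111   0.1065] rect c [ 645.4 -110.6] size 9.9 21.5 ang 89.6
97 px [293. 181.] mean [ 0.6233 -0.061   0.1072] rect c [622.4 -61.2] size 61.1 10.7 ang 3.0
103 px [282. 182.] mean [ 0.6189 -0.0335  0.1067] rect c [619.1 -33.5] size 59.5 10.8 ang 5.0
89 px [271. 184.] mean [ 0.6132 -0.0056  0.1068] rect c [615.6  -6.4] size 58.6 9.9 ang 0.3
stand
224 px [137. 245.] mean [0.4629 0.3102 0.1177] rect c [463.  310.8] size 60.4 18.3 ang 3.2
231 px [115. 245.] mean [0.4605 0.3615 0.118 ] rect c [460.5 362.2] size 60.3 19.5 ang 3.9
222 px [386. 259.] mean [ 0.431  -0.2776  0.118 ] rect c [ 431.3 -278.1] size 19.2 61.7 ang 79.5
scene
filed
200 px [255. 260.] mean [ 0.6347 -0.0898  0.1202] rect c [627.3 -88.7] size 61.3 18.5 ang 5.0
69 px [293. 248.] mean [ 0.6263 -0.0045  0.1058] rect c [627.4  -4.5] size 43.2 9.9 ang 1.8
85 px [281. 254.] mean [ 0.6298 -0.0329  0.1061] rect c [629.4 -32.8] size 44.3 9.8 ang 7.1
87 px [269. 260.] mean [ 0.636  -0.0603  0.1061] 
[... 256 characters left out ...]
 mean [0.4655 0.3608 0.116 ] rect c [463.6 362.5] size 63.4 21.5 ang 1.5
174 px [391. 154.] mean [0.468  0.3087 0.1158] rect c [468.1 309.3] size 22.9 61.6 ang 87.5
210 px [143. 214.] mean [ 0.4369 -0.2782  0.1162] rect c [ 434.2 -278. ] size 18.4 62.9 ang 80.0
t 13.0 at [ 0.6264 -0.0888  0.2049] q6 -0.02 dist 0.271 turn [ 0.   0.2 14.5]
0.0084 -0.0068 0.0002 0 0 0.01; 0.0273 -0.0222 0.0005 0 0.001 0.033; 0.0546 -0.0444 0.0011 0 0.001 0.066; 0.084 -0.0683 0.0016 0 0.002 0.101; 0.1154 -0.0939 0.0022 0 0.002 0.139; 0.1469 -0.1196 0.0029 0 0.003 0.177; 0.1742 -0.1418 0.0034 0 0.003 0.21; 0.1952 -0.1589 0.0038 0 0.004 0.236; 0.2057 -0.1674 0.004 0 0.004 0.248; 0.2099 -0.1708 0.0041 0 0.004 0.253
```

Frame3 is filed upright with its top at 122 mm. On to frame2.

Emit:
drive_tool(series="0.008 -0.007 0 0 0 0.01; 0.027 -0.022 0 0 0.001 0.033; 0.055 -0.044 0.001 0 0.001 0.066; 0.084 -0.068 0.002 0 0.002 0.101; 0.115 -0.094 0.002 0 0.002 0.139; 0.147 -0.12 0.003 0 0.003 0.177; 0.174 -0.142 0.003 0 0.003 0.21; 0.195 -0.159 0.004 0 0.004 0.236; 0.206 -0.167 0.004 0 0.004 0.248; 0.21 -0.171 0.004 0 0.004 0.253", gripper=100)

```text
clock: 14.25
position: [0.4312, -0.2788, 0.1989]
ee_rot: [-0.256, -3.128, -0.0]
force: [0.8, 1.4, -0.4]
opening: 0.0867
```

Run:
```python
from h import *
im,d=shot('scene'); W=cloud('scene',d)
blobs(W,.110,.125,(.2,.5),(-.45,-.2))
go(.4329,-.278,.084,-9.3)
```

```text
204 px [143. 214.] mean [ 0.4371 -0.278   0.1162] rect c [ 434.3 -278. ] size 18.3 62.1 ang 80.0
t 14.3 at [ 0.4314 -0.2788  0.1989] q6 0.09 dist 0.115 turn [-0.  -0.2 -0. ]
-0.0001 0 0.0046 0 0 0; -0.0002 0.0001 0.0149 0 0 0; -0.0004 0.0003 0.0299 0 -0.001 0; -0.0007 0.0004 0.046 0 -0.001 0; -0.0009 0.0006 0.0632 0 -0.002 0; -0.0012 0.0008 0.0805 0 -0.002 -0.001; -0.0014 0.0009 0.0954 0 -0.003 -0.001; -0.0016 0.001 0.1069 0 -0.003 -0.001; -0.0017 0.0011 0.1126 0 -0.003 -0.001; -0.0017 0.0011 0.1149 0 -0.003 -0.001
```

Emit:
drive_tool(series="0 0 0.005 0 0 0; 0 0 0.015 0 0 0; 0 0 0.03 0 -0.001 0; -0.001 0 0.046 0 -0.001 0; -0.001 0.001 0.063 0 -0.002 0; -0.001 0.001 0.08 0 -0.002 0; -0.0015 0.001 0.095 0 -0.003 0; -0.0015 0.001 0.107 0 -0.003 0; -0.0015 0.001 0.113 0 -0.003 0; -0.0015 0.001 0.115 0 -0.003 0")

```text
clock: 15.55
position: [0.4336, -0.2774, 0.0837]
ee_rot: [-0.254, -3.131, 0.0]
force: [0.2, -0.5, -0.1]
opening: 0.0868
```

Emit:
drive_tool(series="0 0 0 0 0 0; 0 0 0 0 0 0; 0 0 0 0 0 0; 0 0 0 0 0 0; 0 0 0 0 0 0; 0 0 0 0 0 0; 0 0 0 0 0 0; 0 0 0 0 0 0; 0 0 0 0 0 0; 0 0 0 0 0 0", gripper=50, force=50)

```text
clock: 16.8
position: [0.4337, -0.2776, 0.0843]
ee_rot: [0.254, 3.131, -0.001]
force: [-0.4, 0.2, 4.4]
opening: 0.0599
```

Emit:
drive_tool(series="0 0 -0.005 0 0 0; 0 0 -0.02 0 0 0; 0 0 -0.04 0 0 0; 0 0 -0.065 0 0 0; 0 0 -0.095 0 0 0; 0 0 -0.13 0 0 0; 0 0 -0.165 0 0 0; 0 0 -0.185 0 0 0; 0 0 -0.195 0 0 0; 0 0 -0.2 0 0 0")

```text
clock: 18.05
position: [0.4333, -0.2772, 0.2842]
ee_rot: [-0.254, -3.131, -0.0]
force: [-0.2, -0.6, -2.0]
opening: 0.0597
```

Run:
```python
from h import *
for n in('top','scene'):
    im,d=shot(n); W=cloud(n,d); print(n)
    print('filed');blobs(W,.114,.13,(.56,.7),(-.2,.2))
    blobs(W,.1025,.112,(.56,.7),(-.25,.25))
    print('pan');blobs(W,.136,.147,(.5,.6),(-.25,.25),60)
    print('stand');blobs(W,.110,.125,(.2,.5),(-.5,.5))
go(.619,-.0205,.27,5.2)
```

```text
top
filed
185 px [305. 179.] mean [ 0.6242 -0.0891  0.1223] rect c [625.  -89.3] size 60.9 18.4 ang 5.2
32 px [313. 172.] mean [ 0.6466 -0.1098  0.1064] rect c [ 643.3 -110.5] size 9.8 26.2 ang 89.7
103 px [293. 181.] mean [ 0.6229 -0.0616  0.1069] rect c [622.9 -62.1] size 58.9 11.3 ang 5.3
102 px [282. 182.] mean [ 0.6187 -0.0333  0.1067] rect c [618.8 -33.4] size 59.3 11.0 ang 5.6
102 px [270. 183.] mean [ 0.6158 -0.005   0.107 ] rect c [616.3  -5.1] size 60.7 11.7 ang 6.3
101 px [243. 185.] mean [0.6116 0.0618 0.107 ] rect c [612.1  61.5] size 61.0 11.3 ang 6.8
101 px [255. 185.] mean [0.6125 0.0333 0.1068] rect c [613.   33.7] size 59.2 11.4 ang 5.6
100 px [227. 186.] mean [0.6082 0.1011 0.107 ] rect c [607.6 101.2] size 59.0 10.9 ang 4.5
98 px [216. 189.] mean [0.6023 0.1286 0.1069] rect c [602.6 129.1] size 57.8 10.5 ang 3.0
pan
541 px [255. 214.] mean [0.5323 0.0312 0.1403] rect c [532.5  30.8] size 12.6 245.6 ang 5.1
stand
229 px [137. 245.] mean [0.4626 0.3101 0.1179] rect c [463.2 310.7] size 60.6 18.9 ang 4.1
232 px [115. 246.] mean [0.4604 0.3618 0.1176] rect c [460.  36
[... 987 characters left out ...]
6.] mean [0.5379 0.0019 0.1389] rect c [536.9   6.9] size 15.9 300.1 ang 5.2
stand
168 px [409. 147.] mean [0.4657 0.361  0.1162] rect c [464.3 361.6] size 62.0 19.9 ang 1.4
179 px [391. 154.] mean [0.4681 0.3085 0.1155] rect c [466.4 309.6] size 61.9 21.6 ang 1.3
t 18.1 at [ 0.4334 -0.2773  0.2838] q6 0.09 dist 0.317 turn [  0.   -0.  -14.5]
-0.0057 0.0113 0.0005 0 0 -0.01; -0.0184 0.0368 0.0018 0 0 -0.033; -0.0369 0.0737 0.0036 0 0 -0.066; -0.0567 0.1134 0.0055 0 0 -0.101; -0.078 0.1559 0.0075 0 0 -0.139; -0.0992 0.1984 0.0096 0 0 -0.177; -0.1177 0.2352 0.0114 0 -0.001 -0.21; -0.1318 0.2635 0.0128 0 -0.001 -0.235; -0.1389 0.2777 0.0134 0 -0.001 -0.248; -0.1417 0.2834 0.0137 0 -0.001 -0.253
```

Emit:
drive_tool(series="-0.006 0.011 0.001 0 0 -0.01; -0.018 0.037 0.002 0 0 -0.033; -0.037 0.074 0.004 0 0 -0.066; -0.057 0.113 0.006 0 0 -0.101; -0.078 0.156 0.008 0 0 -0.139; -0.099 0.198 0.01 0 0 -0.177; -0.118 0.235 0.011 0 0 -0.21; -0.132 0.264 0.013 0 0 -0.235; -0.139 0.278 0.0135 0 -0.001 -0.248; -0.142 0.284 0.014 0 -0.001 -0.253")

```text
clock: 19.4
position: [0.6196, -0.0193, 0.269]
ee_rot: [0.144, -3.137, 0.001]
force: [-1.1, -1.2, -1.9]
opening: 0.0597
```

Emit:
drive_tool(series="0 0 0.005 0 0 0; 0 0 0.015 0 0 0; 0 0 0.03 0 0 0; 0 0 0.046 0 0 0; 0 0 0.06 0 0 0; 0 0 0.07 0 0 0; 0 0 0.078 0 0 0; 0 0 0.084 0 0 0; 0 0 0.086 0 0 0; 0 0 0.086 0 0 0")

```text
clock: 20.65
position: [0.6197, -0.0201, 0.1841]
ee_rot: [-0.143, 3.137, -0.001]
force: [0.2, 0.3, -1.7]
opening: 0.0596
```

```bash
python3 -c "
from h import *
go(.619,-.0198,.183,5.2)"
```

```text
t 20.6 at [ 0.6197 -0.0201  0.1841] q6 -0.14 dist 0.001 turn [-0.   0.1  0. ]
0 0 0 0 0 0; 0.0001 0 0.0001 0 0 0; 0.0002 0.0001 0.0003 0 0 0; 0.0003 0.0001 0.0005 0 0 0; 0.0004 0.0002 0.0006 0 0.001 0; 0.0005 0.0002 0.0008 0 0.001 0; 0.0006 0.0003 0.0009 0 0.001 0; 0.0007 0.0003 0.0011 0 0.001 0; 0.0007 0.0003 0.0011 0 0.001 0; 0.0007 0.0003 0.0011 0 0.001 0
```

Aligned. Inserting.

Emit:
drive_tool(series="0 0 0.004 0 0 0; 0.0005 0 0.009 0 0 0; 0.0005 0 0.014 0 0 0; 0.0005 0 0.019 0 0 0; 0.0005 0 0.024 0 0 0; 0.0005 0 0.029 0 0 0; 0.0005 0 0.034 0 0 0; 0.0005 0 0.04 0 0 0; 0.0005 0 0.046 0 0 0; 0.0005 0 0.05 0 0 0")

```text
clock: 21.9
position: [0.619, -0.0202, 0.1334]
ee_rot: [-0.143, 3.138, -0.001]
force: [0.3, 0.5, -1.8]
opening: 0.0594
```

Emit:
drive_tool(series="0 0 0.004 0 0 0; 0 0 0.008 0 0 0; 0 0 0.013 0 0 0; 0 0 0.018 0 0 0; 0 0 0.023 0 0 0; 0 0 0.028 0 0 0; 0 0 0.033 0 0 0; 0 0 0.037 0 0 0; 0 0 0.041 0 0 0; 0 0 0.042 0 0 0")

```text
clock: 23.15
position: [0.6189, -0.0203, 0.0916]
ee_rot: [-0.143, 3.138, -0.001]
force: [0.0, 0.3, -0.6]
opening: 0.0594
```

Emit:
drive_tool(series="0 0 0.001 0 0 0; 0 0 0.001 0 0 0; 0 0 0.002 0 0 0; 0 0 0.002 0 0 0; 0 0 0.003 0 0 0; 0 0 0.003 0 0 0; 0 0 0.0035 0 0 0; 0 0 0.004 0 0 0; 0 0 0.004 0 0 0; 0 0 0.004 0 0 0")

```text
clock: 24.4
position: [0.6194, -0.0201, 0.0884]
ee_rot: [-0.143, 3.137, -0.001]
force: [-1.4, -0.3, 2.7]
opening: 0.0596
```

Emit:
drive_tool(series="0 0 0 0 0 0; 0 0 0 0 0 0; 0 0 0 0 0 0; 0 0 0 0 0 0; 0 0 -0.005 0 0 0; 0 0 -0.02 0 0 0; 0 0 -0.045 0 0 0; 0 0 -0.08 0 0 0; 0 0 -0.105 0 0 0; 0 0 -0.115 0 0 0", gripper=90)

```text
clock: 25.65
position: [0.62, -0.02, 0.206]
ee_rot: [-0.143, 3.133, 0.0]
force: [0.5, 0.7, -0.0]
opening: 0.0782
```

Run:
```python
from h import *
im,d=shot('scene'); W=cloud('scene',d)
print('filed');blobs(W,.114,.13,(.56,.7),(-.2,.2))
print('stand');blobs(W,.110,.125,(.2,.5),(-.5,.5))
go(.4645,.3098,.2,3)
```

```text
filed
247 px [285. 245.] mean [ 0.6223 -0.0217  0.1205] rect c [620.1 -21.1] size 61.7 18.9 ang 3.8
254 px [254. 258.] mean [ 0.6291 -0.0891  0.1205] rect c [626.8 -88.9] size 62.6 18.3 ang 4.3
stand
173 px [409. 147.] mean [0.4654 0.3609 0.116 ] rect c [463.9 363. ] size 62.9 22.1 ang 2.8
173 px [391. 154.] mean [0.4679 0.3088 0.1158] rect c [466.9 309.4] size 61.7 19.7 ang 3.6
t 25.7 at [ 0.6201 -0.0201  0.2062] q6 -0.14 dist 0.365 turn [-0.   0.3  2.2]
0.005 0.0137 0.0002 0 0 0.002; 0.0162 0.0445 0.0007 0 0.001 0.005; 0.0325 0.0891 0.0014 0 0.002 0.01; 0.05 0.1371 0.0022 0 0.002 0.016; 0.0687 0.1885 0.003 0 0.003 0.021; 0.0875 0.2399 0.0038 0 0.004 0.027; 0.1037 0.2844 0.0045 0 0.005 0.032; 0.1162 0.3187 0.005 0 0.005 0.036; 0.1225 0.3358 0.0053 0 0.006 0.038; 0.125 0.3427 0.0054 0 0.006 0.039
```

Emit:
drive_tool(series="0.005 0.014 0 0 0 0.002; 0.016 0.044 0.001 0 0.001 0.005; 0.032 0.089 0.001 0 0.002 0.01; 0.05 0.137 0.002 0 0.002 0.016; 0.069 0.188 0.003 0 0.003 0.021; 0.087 0.24 0.004 0 0.004 0.027; 0.104 0.284 0.004 0 0.005 0.032; 0.116 0.319 0.005 0 0.005 0.036; 0.1225 0.336 0.005 0 0.006 0.038; 0.125 0.3425 0.005 0 0.006 0.039", gripper=100)

```text
clock: 26.95
position: [0.4625, 0.3101, 0.1969]
ee_rot: [0.083, -3.134, 0.003]
force: [-0.2, -0.0, 1.0]
opening: 0.0871
```

Run:
```python
from h import *
im,d=shot('scene'); W=cloud('scene',d)
blobs(W,.110,.125,(.2,.5),(.2,.5))
go(.4645,.3098,.084,3)
```

```text
150 px [410. 148.] mean [0.4685 0.3603 0.1158] rect c [464.2 362.5] size 62.4 20.5 ang 1.5
173 px [391. 153.] mean [0.4673 0.3086 0.1158] rect c [466.7 308.6] size 60.9 21.3 ang 1.9
t 27.0 at [0.4628 0.3101 0.197 ] q6 -0.82 dist 0.113 turn [-0.1 -0.4  0. ]
-0.0001 0 0.0045 0 0 0; -0.0003 0 0.0147 0 -0.001 0; -0.0006 -0.0001 0.0294 0 -0.002 0; -0.001 -0.0001 0.0452 -0.001 -0.002 0; -0.0013 -0.0002 0.0622 -0.001 -0.003 0; -0.0017 -0.0002 0.0791 -0.001 -0.004 0; -0.002 -0.0002 0.0938 -0.001 -0.005 0; -0.0022 -0.0003 0.1051 -0.001 -0.006 0; -0.0024 -0.0003 0.1108 -0.001 -0.006 0; -0.0024 -0.0003 0.113 -0.001 -0.006 0
```

Emit:
drive_tool(series="0 0 0.005 0 0 0; 0 0 0.015 0 -0.001 0; -0.001 0 0.029 0 -0.002 0; -0.001 0 0.045 0 -0.002 0; -0.001 0 0.062 0 -0.003 0; -0.0015 0 0.079 0 -0.004 0; -0.002 0 0.094 0 -0.005 0; -0.002 0 0.105 0 -0.006 0; -0.0025 0 0.111 0 -0.006 0; -0.0025 0 0.113 0 -0.006 0")

```text
clock: 28.25
position: [0.4655, 0.3097, 0.0845]
ee_rot: [-0.082, 3.14, -0.001]
force: [0.4, 0.3, -0.6]
opening: 0.0871
```

Emit:
drive_tool(series="0 0 0 0 0 0; 0 0 0 0 0 0; 0 0 0 0 0 0; 0 0 0 0 0 0; 0 0 0 0 0 0; 0 0 0 0 0 0; 0 0 0 0 0 0; 0 0 0 0 0 0; 0 0 0 0 0 0; 0 0 0 0 0 0", gripper=50, force=50)

```text
clock: 29.5
position: [0.4655, 0.3098, 0.085]
ee_rot: [-0.082, 3.139, -0.0]
force: [-0.7, -0.1, 5.0]
opening: 0.0596
```

Emit:
drive_tool(series="0 0 -0.005 0 0 0; 0 0 -0.02 0 0 0; 0 0 -0.04 0 0 0; 0 0 -0.065 0 0 0; 0 0 -0.095 0 0 0; 0 0 -0.13 0 0 0; 0 0 -0.165 0 0 0; 0 0 -0.185 0 0 0; 0 0 -0.195 0 0 0; 0 0 -0.2 0 0 0")

```text
clock: 30.75
position: [0.465, 0.3095, 0.2848]
ee_rot: [-0.081, 3.14, -0.001]
force: [0.2, 0.7, -1.1]
opening: 0.0597
```

Run:
```python
from h import *
for n in('top','scene'):
    im,d=shot(n); W=cloud(n,d); print(n)
    print('filed');blobs(W,.114,.13,(.56,.7),(-.2,.2))
    blobs(W,.1025,.112,(.56,.7),(-.25,.25))
    print('pan');blobs(W,.136,.147,(.5,.6),(-.25,.25),60)
    print('stand');blobs(W,.110,.125,(.2,.5),(-.5,.5))
go(.613,.0475,.27,5.2)
```

```text
top
filed
185 px [305. 179.] mean [ 0.6243 -0.0891  0.1221] rect c [624.4 -89.4] size 59.7 18.2 ang 4.2
184 px [277. 181.] mean [ 0.618  -0.0219  0.1221] rect c [618.1 -21.9] size 60.9 17.9 ang 4.8
104 px [314. 179.] mean [ 0.6273 -0.1124  0.107 ] rect c [ 627.2 -112.4] size 59.8 11.2 ang 4.3
98 px [293. 181.] mean [ 0.6231 -0.0616  0.1072] rect c [623.6 -61.9] size 60.2 10.6 ang 4.4
103 px [287. 182.] mean [ 0.6195 -0.0448  0.1069] rect c [620.5 -44.8] size 61.0 11.1 ang 4.4
99 px [270. 183.] mean [ 0.6164 -0.0037  0.1069] rect c [616.3  -3.6] size 60.2 10.7 ang 5.2
103 px [243. 185.] mean [0.612  0.0617 0.1071] rect c [612.3  61.8] size 60.2 10.9 ang 6.2
100 px [255. 184.] mean [0.6133 0.0335 0.1068] rect c [613.2  33.4] size 59.2 11.1 ang 5.3
98 px [227. 187.] mean [0.6066 0.1007 0.1068] rect c [607.1 101.1] size 60.4 10.9 ang 4.6
97 px [216. 188.] mean [0.6032 0.1287 0.1066] rect c [604.  128.8] size 59.8 9.9 ang 2.9
pan
661 px [266. 213.] mean [0.5347 0.006  0.1402] rect c [534.8   5.7] size 12.9 296.6 ang 5.2
stand
scene
filed
254 px [285. 245.] mean [ 0.6227 -0.0217  0.1205] r
[... 1094 characters left out ...]
 -0.087   0.1074] rect c [656.4 -86.8] size 4.2 16.9 ang 1.6
pan
693 px [280. 206.] mean [0.5379 0.0024 0.1389] rect c [537.2   6.4] size 16.2 298.3 ang 5.3
stand
170 px [409. 147.] mean [0.4648 0.361  0.116 ] rect c [464.2 362.9] size 61.9 21.7 ang 2.6
t 30.9 at [0.4651 0.3096 0.2845] q6 -0.83 dist 0.301 turn [-0.   0.  -2.2]
-0.0054 -0.0108 0.0006 0 0 -0.002; -0.0174 -0.035 0.0019 0 0 -0.005; -0.0349 -0.0701 0.0038 0 0 -0.01; -0.0536 -0.1078 0.0059 0 0 -0.016; -0.0738 -0.1482 0.0081 0 0 -0.021; -0.0939 -0.1886 0.0103 -0.001 0 -0.027; -0.1113 -0.2236 0.0122 -0.001 0 -0.032; -0.1247 -0.2506 0.0137 -0.001 0 -0.036; -0.1314 -0.2641 0.0144 -0.001 0 -0.038; -0.1341 -0.2694 0.0147 -0.001 0 -0.039
```

Emit:
drive_tool(series="-0.005 -0.011 0.001 0 0 -0.002; -0.017 -0.035 0.002 0 0 -0.005; -0.035 -0.07 0.004 0 0 -0.01; -0.054 -0.108 0.006 0 0 -0.016; -0.074 -0.148 0.008 0 0 -0.021; -0.094 -0.189 0.01 0 0 -0.027; -0.111 -0.224 0.012 0 0 -0.032; -0.125 -0.251 0.014 0 0 -0.036; -0.131 -0.264 0.0145 0 0 -0.038; -0.134 -0.2695 0.0145 -0.001 0 -0.039")

```text
clock: 32.1
position: [0.613, 0.0467, 0.2697]
ee_rot: [0.141, -3.138, -0.001]
force: [-0.8, 0.8, -1.8]
opening: 0.0595
```

Emit:
drive_tool(series="0 0 0.005 0 0 0; 0 0 0.015 0 0 0; 0 0 0.03 0 0 0; 0 0 0.046 0 0 0; 0 0 0.06 0 0 0; 0 0 0.07 0 0 0; 0 0 0.078 0 0 0; 0 0 0.084 0 0 0; 0 0 0.086 0 0 0; 0 0 0.086 0 0 0")

```text
clock: 33.35
position: [0.6133, 0.0476, 0.1846]
ee_rot: [-0.143, 3.137, 0.001]
force: [-0.2, 0.2, -1.4]
opening: 0.0596
```

```bash
python3 -c "
from h import *
go(.613,.0475,.183,5.2)"
```

```text
t 33.4 at [0.6133 0.0476 0.1846] q6 -0.25 dist 0.002 turn [0.  0.1 0. ]
0 0 0.0001 0 0 0; 0 0 0.0002 0 0 0; 0.0001 0 0.0004 0 0 0; 0.0001 0 0.0006 0 0.001 0; 0.0002 0 0.0009 0 0.001 0; 0.0002 0 0.0011 0 0.001 0; 0.0003 0 0.0013 0 0.001 0; 0.0003 -0.0001 0.0015 0 0.001 0; 0.0003 -0.0001 0.0016 0 0.001 0; 0.0003 -0.0001 0.0016 0 0.001 0
```

Emit:
drive_tool(series="0 0 0.004 0 0 0; 0 0 0.009 0 0 0; 0 0 0.014 0 0 0; 0 0 0.019 0 0 0; 0 0 0.024 0 0 0; 0 0 0.029 0 0 0; 0 0 0.034 0 0 0; 0 0 0.04 0 0 0; 0 0 0.046 0 0 0; 0 0 0.05 0 0 0")

```text
clock: 34.6
position: [0.613, 0.0476, 0.1338]
ee_rot: [-0.143, 3.138, 0.001]
force: [-0.2, -0.5, -0.5]
opening: 0.0596
```

Emit:
drive_tool(series="0 0 0.004 0 0 0; 0 0 0.008 0 0 0; 0 0 0.013 0 0 0; 0 0 0.018 0 0 0; 0 0 0.023 0 0 0; 0 0 0.028 0 0 0; 0 0 0.033 0 0 0; 0 0 0.037 0 0 0; 0 0 0.041 0 0 0; 0 0 0.042 0 0 0")

```text
clock: 35.85
position: [0.6132, 0.0477, 0.0922]
ee_rot: [-0.143, 3.138, 0.001]
force: [-0.1, 0.2, -0.1]
opening: 0.0597
```

Emit:
drive_tool(series="0 0 0.001 0 0 0; 0 0 0.001 0 0 0; 0 0 0.002 0 0 0; 0 0 0.002 0 0 0; 0 0 0.003 0 0 0; 0 0 0.003 0 0 0; 0 0 0.0035 0 0 0; 0 0 0.004 0 0 0; 0 0 0.0045 0 0 0; 0 0 0.0045 0 0 0")

```text
clock: 37.1
position: [0.6138, 0.0477, 0.0889]
ee_rot: [-0.143, 3.136, 0.001]
force: [-2.1, -0.5, 5.8]
opening: 0.0598
```

Emit:
drive_tool(series="0 0 0 0 0 0; 0 0 0 0 0 0; 0 0 0 0 0 0; 0 0 0 0 0 0; 0 0 -0.005 0 0 0; 0 0 -0.02 0 0 0; 0 0 -0.045 0 0 0; 0 0 -0.08 0 0 0; 0 0 -0.105 0 0 0; 0 0 -0.115 0 0 0", gripper=90)

```text
clock: 38.35
position: [0.614, 0.0478, 0.206]
ee_rot: [-0.143, 3.133, 0.002]
force: [0.1, 0.7, 0.4]
opening: 0.0782
```

Run:
```python
from h import *
for n in('top','scene'):
    im,d=shot(n); W=cloud(n,d)
    print(n,'filed');blobs(W,.114,.13,(.56,.7),(-.2,.2))
    print('stand');blobs(W,.110,.125,(.2,.5),(-.5,.5))
go(.463,.362,.2,3)
```

```text
top filed
185 px [305. 178.] mean [ 0.625  -0.0892  0.1222] rect c [625.7 -89.4] size 61.0 18.1 ang 4.5
185 px [277. 181.] mean [ 0.6185 -0.0218  0.1222] rect c [618.9 -21.8] size 59.7 17.9 ang 4.6
82 px [248. 177.] mean [0.6274 0.0488 0.1223] rect c [628.2  48.5] size 27.3 17.3 ang 0.6
stand
181 px [114. 246.] mean [0.4597 0.3637 0.1182] rect c [460.2 364.3] size 62.0 17.9 ang 7.8
scene filed
241 px [315. 233.] mean [0.6168 0.048  0.1203] rect c [614.8  48.7] size 61.2 20.0 ang 6.1
245 px [285. 246.] mean [ 0.6228 -0.0216  0.1204] rect c [621.1 -20.8] size 61.4 19.1 ang 4.4
255 px [255. 258.] mean [ 0.6299 -0.0889  0.1206] rect c [627.3 -88.9] size 63.0 18.8 ang 5.2
stand
170 px [409. 147.] mean [0.4651 0.361  0.116 ] rect c [464.6 361.8] size 60.9 20.0 ang 1.1
t 38.5 at [0.6136 0.0478 0.2045] q6 -0.25 dist 0.348 turn [0.1 0.2 2.2]
0.0049 0.0131 0.0002 0 0 0.002; 0.0158 0.0425 0.0006 0 0 0.005; 0.0316 0.0849 0.0012 0 0.001 0.01; 0.0486 0.1307 0.0018 0 0.001 0.015; 0.0668 0.1796 0.0025 0.001 0.002 0.021; 0.085 0.2286 0.0031 0.001 0.003 0.027; 0.1008 0.2711 0.0037 0.001 0.003 0.032; 0.1129 0.3038 0.0041 0.001 0.003 0.036; 0.119 0.3201 0.0044 0.001 0.004 0.038; 0.1214 0.3266 0.0045 0.001 0.004 0.039
```

Emit:
drive_tool(series="0.005 0.013 0 0 0 0.002; 0.016 0.042 0.001 0 0 0.005; 0.032 0.085 0.001 0 0.001 0.01; 0.049 0.131 0.002 0 0.001 0.015; 0.067 0.18 0.002 0 0.002 0.021; 0.085 0.229 0.003 0.001 0.003 0.027; 0.101 0.271 0.003 0.001 0.003 0.032; 0.113 0.304 0.003 0.001 0.003 0.036; 0.12 0.32 0.003 0.001 0.004 0.038; 0.1215 0.3265 0.003 0.001 0.004 0.039", gripper=100)

```text
clock: 39.7
position: [0.4615, 0.3621, 0.1992]
ee_rot: [0.083, -3.136, 0.003]
force: [0.8, 1.0, -0.4]
opening: 0.0868
```

Run:
```python
from h import *
im,d=shot('scene'); W=cloud('scene',d)
blobs(W,.110,.125,(.2,.5),(.2,.5))
go(.463,.3619,.084,3)
```

```text
172 px [409. 147.] mean [0.4649 0.361  0.116 ] rect c [464.2 362.1] size 61.9 21.5 ang 4.1
t 39.8 at [0.4619 0.3623 0.1994] q6 -0.89 dist 0.115 turn [-0.1 -0.2  0. ]
-0.0001 0 0.0046 0 0 0; -0.0002 0 0.015 0 -0.001 0; -0.0004 -0.0001 0.03 0 -0.001 0; -0.0006 -0.0001 0.0462 -0.001 -0.002 0; -0.0008 -0.0002 0.0635 -0.001 -0.002 0; -0.001 -0.0002 0.0808 -0.001 -0.003 0; -0.0012 -0.0002 0.0958 -0.001 -0.003 0; -0.0014 -0.0003 0.1073 -0.001 -0.004 0; -0.0014 -0.0003 0.1131 -0.001 -0.004 0; -0.0015 -0.0003 0.1154 -0.001 -0.004 0
```

Emit:
drive_tool(series="0 0 0.005 0 0 0; 0 0 0.015 0 -0.001 0; 0 0 0.03 0 -0.001 0; -0.001 0 0.046 0 -0.002 0; -0.001 0 0.063 0 -0.002 0; -0.001 0 0.081 0 -0.003 0; -0.001 0 0.096 0 -0.003 0; -0.0015 0 0.107 0 -0.004 0; -0.0015 0 0.113 0 -0.004 0; -0.0015 0 0.115 0 -0.004 0")

```text
clock: 41.0
position: [0.4637, 0.3617, 0.0848]
ee_rot: [-0.082, 3.14, -0.001]
force: [-0.0, 0.7, -0.3]
opening: 0.0866
```

Emit:
drive_tool(series="0 0 0 0 0 0; 0 0 0 0 0 0; 0 0 0 0 0 0; 0 0 0 0 0 0; 0 0 0 0 0 0; 0 0 0 0 0 0; 0 0 0 0 0 0; 0 0 0 0 0 0; 0 0 0 0 0 0; 0 0 0 0 0 0", gripper=50, force=50)

```text
clock: 42.25
position: [0.4636, 0.3618, 0.0852]
ee_rot: [-0.082, 3.139, -0.001]
force: [-3.0, -0.1, 5.0]
opening: 0.0599
```

Emit:
drive_tool(series="0 0 -0.005 0 0 0; 0 0 -0.02 0 0 0; 0 0 -0.04 0 0 0; 0 0 -0.065 0 0 0; 0 0 -0.095 0 0 0; 0 0 -0.13 0 0 0; 0 0 -0.165 0 0 0; 0 0 -0.185 0 0 0; 0 0 -0.195 0 0 0; 0 0 -0.2 0 0 0")

```text
clock: 43.5
position: [0.4632, 0.3616, 0.2851]
ee_rot: [-0.081, 3.14, -0.001]
force: [-0.6, -0.6, -2.0]
opening: 0.0595
```

Run:
```python
from h import *
for n in('top','scene'):
    im,d=shot(n); W=cloud(n,d); print(n)
    blobs(W,.1025,.13,(.56,.7),(.0,.25))
    print('pan');blobs(W,.136,.147,(.5,.6),(-.25,.25),60)
go(.6068,.1148,.27,5.2)
```

```text
top
192 px [249. 184.] mean [0.6102 0.0472 0.1216] rect c [612.4  47.6] size 61.3 17.9 ang 5.4
16 px [268. 178.] mean [0.6285 0.0011 0.1059] rect c [628.4   1. ] size 37.5 0.0 ang 0.2
104 px [260. 183.] mean [0.6155 0.0207 0.1072] rect c [615.5  21.1] size 60.9 11.3 ang 5.1
105 px [239. 185.] mean [0.6106 0.0721 0.1075] rect c [611.4  72. ] size 60.9 11.0 ang 5.7
105 px [227. 187.] mean [0.6072 0.1009 0.107 ] rect c [607.6 101.2] size 58.9 11.3 ang 5.1
98 px [216. 188.] mean [0.6042 0.1288 0.1072] rect c [604.2 129.1] size 60.2 10.4 ang 2.9
pan
652 px [265. 213.] mean [0.5354 0.0062 0.1402] rect c [535.6   5.6] size 13.1 295.9 ang 5.2
scene
115 px [347. 222.] mean [0.6064 0.1294 0.1057] rect c [606.8 129.6] size 61.6 11.4 ang 5.6
108 px [337. 228.] mean [0.6109 0.1016 0.1059] rect c [610.1 101.7] size 61.1 10.7 ang 4.9
308 px [315. 235.] mean [0.6187 0.0471 0.118 ] rect c [615.3  52.5] size 62.5 27.5 ang 6.5
117 px [325. 233.] mean [0.6144 0.0728 0.1062] rect c [614.4  72.9] size 60.8 11.8 ang 5.7
115 px [303. 241.] mean [0.6181 0.0205 0.1063] rect c [618.   20.7] size 60.5 9.9 ang 5.8
pan
690 px [280. 206.] mean [0.5386 0.0022 0.1388] rect c [537.8   6.7] size 15.7 299.4 ang 5.2
t 43.6 at [0.4633 0.3617 0.2847] q6 -0.89 dist 0.286 turn [-0.1  0.  -2.2]
-0.0052 -0.0102 0.0006 0 0 -0.002; -0.017 -0.033 0.002 0 0 -0.005; -0.0339 -0.066 0.0039 0 0 -0.01; -0.0522 -0.1016 0.006 0 0 -0.016; -0.0718 -0.1397 0.0083 -0.001 0 -0.021; -0.0913 -0.1778 0.0105 -0.001 0 -0.027; -0.1083 -0.2108 0.0125 -0.001 0 -0.032; -0.1214 -0.2362 0.014 -0.001 0 -0.036; -0.1279 -0.2489 0.0147 -0.001 0 -0.038; -0.1305 -0.254 0.015 -0.001 0 -0.039
```

Emit:
drive_tool(series="-0.005 -0.01 0.001 0 0 -0.002; -0.017 -0.033 0.002 0 0 -0.005; -0.034 -0.066 0.004 0 0 -0.01; -0.052 -0.102 0.006 0 0 -0.016; -0.072 -0.14 0.008 0 0 -0.021; -0.092 -0.178 0.01 0 0 -0.027; -0.109 -0.211 0.012 0 0 -0.032; -0.122 -0.236 0.014 0 0 -0.036; -0.128 -0.249 0.0145 0 0 -0.038; -0.131 -0.254 0.015 -0.001 0 -0.039")

```text
clock: 44.85
position: [0.6075, 0.1142, 0.2697]
ee_rot: [0.142, -3.138, -0.0]
force: [-0.3, -0.0, -2.1]
opening: 0.0596
```

Emit:
drive_tool(series="0 0 0.005 0 0 0; 0 0 0.015 0 0 0; 0 0 0.03 0 0 0; 0 0 0.046 0 0 0; 0 0 0.06 0 0 0; 0 0 0.07 0 0 0; 0 0 0.078 0 0 0; 0 0 0.084 0 0 0; 0 0 0.086 0 0 0; 0 0 0.086 0 0 0")

```text
clock: 46.1
position: [0.6077, 0.115, 0.1844]
ee_rot: [-0.143, 3.137, 0.001]
force: [0.0, 0.4, -1.7]
opening: 0.0598
```

```bash
python3 -c "
from h import *
go(.6073,.115,.183,5.2)"
```

```text
t 46.1 at [0.6077 0.115  0.1844] q6 -0.36 dist 0.001 turn [0.  0.1 0. ]
0 0 0.0001 0 0 0; 0.0001 0 0.0002 0 0 0; 0.0001 0 0.0004 0 0 0; 0.0002 0 0.0006 0 0.001 0; 0.0002 0 0.0008 0 0.001 0; 0.0003 0 0.001 0 0.001 0; 0.0003 0 0.0012 0 0.001 0; 0.0004 0 0.0013 0 0.001 0; 0.0004 0 0.0014 0 0.001 0; 0.0004 0 0.0014 0 0.001 0
```

Emit:
drive_tool(series="0 0 0.004 0 0 0; 0 0 0.009 0 0 0; 0 0 0.014 0 0 0; 0 0 0.019 0 0 0; 0 0 0.024 0 0 0; 0 0 0.029 0 0 0; 0 0 0.034 0 0 0; 0 0 0.04 0 0 0; 0 0 0.046 0 0 0; 0 0 0.05 0 0 0")

```text
clock: 47.35
position: [0.6074, 0.115, 0.1336]
ee_rot: [-0.143, 3.138, 0.0]
force: [0.2, -0.8, -1.4]
opening: 0.0596
```

Emit:
drive_tool(series="0 0 0.004 0 0 0; 0 0 0.008 0 0 0; 0 0 0.013 0 0 0; 0 0 0.018 0 0 0; 0 0 0.023 0 0 0; 0 0 0.028 0 0 0; 0 0 0.033 0 0 0; 0 0 0.037 0 0 0; 0 0 0.041 0 0 0; 0 0 0.042 0 0 0")

```text
clock: 48.6
position: [0.6076, 0.115, 0.0921]
ee_rot: [-0.143, 3.138, 0.001]
force: [0.1, -0.3, -1.4]
opening: 0.0598
```

Emit:
drive_tool(series="0 0 0.001 0 0 0; 0 0 0.001 0 0 0; 0 0 0.002 0 0 0; 0 0 0.002 0 0 0; 0 0 0.003 0 0 0; 0 0 0.003 0 0 0; 0 0 0.0035 0 0 0; 0 0 0.004 0 0 0; 0 0 0.0045 0 0 0; 0 0 0.0045 0 0 0")

```text
clock: 49.85
position: [0.6085, 0.1152, 0.0892]
ee_rot: [-0.144, 3.135, 0.001]
force: [-1.5, -0.4, 6.1]
opening: 0.0598
```

Emit:
drive_tool(series="0 0 0 0 0 0; 0 0 0 0 0 0; 0 0 0 0 0 0; 0 0 0 0 0 0; 0 0 -0.005 0 0 0; 0 0 -0.02 0 0 0; 0 0 -0.045 0 0 0; 0 0 -0.08 0 0 0; 0 0 -0.105 0 0 0; 0 0 -0.125 0 0 0", gripper=90)

```text
clock: 51.1
position: [0.608, 0.1151, 0.2157]
ee_rot: [-0.143, 3.134, 0.002]
force: [1.5, 0.1, -0.0]
opening: 0.0783
```

Run:
```python
from h import *
go(.46,-.001,.215,5.2)
```

```text
t 51.1 at [0.608  0.1151 0.2157] q6 -0.36 dist 0.188 turn [0.1 0.2 0. ]
0.0063 -0.0041 0 0 0 0; 0.0205 -0.0133 0 0 0.001 0; 0.0411 -0.0266 0 0 0.001 0; 0.0632 -0.0409 0 0 0.002 0; 0.0869 -0.0562 0 0.001 0.002 0; 0.1105 -0.0715 -0.0001 0.001 0.003 0; 0.1311 -0.0848 -0.0001 0.001 0.003 0; 0.1469 -0.095 -0.0001 0.001 0.004 0; 0.1548 -0.1001 -0.0001 0.001 0.004 0; 0.1579 -0.1021 -0.0001 0.001 0.004 0
```

Emit:
drive_tool(series="0.006 -0.004 0 0 0 0; 0.02 -0.013 0 0 0.001 0; 0.041 -0.027 0 0 0.001 0; 0.063 -0.041 0 0 0.002 0; 0.087 -0.056 0 0 0.002 0; 0.11 -0.071 0 0 0.003 0; 0.131 -0.085 0 0 0.003 0; 0.147 -0.095 0 0.001 0.004 0; 0.155 -0.1 0 0.001 0.004 0; 0.158 -0.102 0 0.001 0.004 0", gripper=0, force=10)

```text
clock: 52.35
position: [0.4592, -0.0012, 0.2126]
ee_rot: [0.143, -3.135, 0.001]
force: [0.4, -0.3, 0.5]
opening: 0.0005
```

Run:
```python
from h import *
for n in('top','scene'):
    im,d=shot(n,n+'5.png'); W=cloud(n,d); print(n)
    blobs(W,.1025,.13,(.56,.7),(-.2,.25))
    print('pan');blobs(W,.136,.147,(.5,.6),(-.25,.25),60)
print('open',ctrl.get_state()['opening'])
go(.46,-.001,.115,5.2)
cv2.imwrite('pics/c5.png',cv2.resize(cv2.imread('pics/scene5.png')[150:320,200:400],None,fx=3,fy=3,interpolation=cv2.INTER_CUBIC))
```

```text
top
208 px [305. 179.] mean [ 0.6247 -0.0887  0.1208] rect c [626.4 -89.2] size 59.9 18.2 ang 4.7
105 px [314. 179.] mean [ 0.6284 -0.1122  0.1069] rect c [ 629.2 -112.1] size 60.6 11.1 ang 4.4
130 px [277. 177.] mean [ 0.6283 -0.021   0.1221] rect c [626.9 -21.1] size 44.1 17.9 ang 4.6
102 px [293. 181.] mean [ 0.6231 -0.0615  0.1073] rect c [623.6 -61.9] size 59.3 10.9 ang 4.9
92 px [287. 181.] mean [ 0.6233 -0.0447  0.1071] rect c [623.1 -44.5] size 54.5 11.1 ang 4.6
130 px [248. 179.] mean [0.6218 0.0487 0.1221] rect c [620.2  48.3] size 45.7 17.3 ang 1.1
54 px [270. 177.] mean [ 0.6314 -0.0027  0.1073] rect c [632.1  -2.3] size 31.3 11.5 ang 6.5
52 px [260. 178.] mean [0.6295 0.0219 0.1075] rect c [630.1  21.9] size 31.7 10.1 ang 5.6
208 px [221. 186.] mean [0.6055 0.1139 0.1205] rect c [607.6 114.7] size 60.9 18.6 ang 5.1
104 px [239. 185.] mean [0.6124 0.0722 0.1071] rect c [612.4  72. ] size 60.0 11.3 ang 3.8
106 px [232. 186.] mean [0.6096 0.0886 0.1068] rect c [610.   88.8] size 60.4 10.7 ang 4.7
109 px [211. 188.] mean [0.6041 0.1397 0.1072] rect c [605.  139.6] size 59.3 
[... 947 characters left out ...]
34 px [267. 257.] mean [ 0.6279 -0.0611  0.1059] rect c [627.1 -60.6] size 60.4 11.0 ang 5.6
132 px [244. 267.] mean [ 0.6328 -0.1126  0.106 ] rect c [ 630.9 -112.6] size 64.3 10.2 ang 4.8
pan
717 px [280. 207.] mean [0.5397 0.0016 0.1389] rect c [538.9   6.9] size 15.2 299.1 ang 5.3
open 0.00014413839984872518
t 52.5 at [ 0.4596 -0.0009  0.2126] q6 -0.26 dist 0.098 turn [-0.  -0.2  0. ]
0 0 0.0039 0 0 0; -0.0001 0 0.0127 0 0 0; -0.0002 0 0.0254 0 -0.001 0; -0.0003 0 0.039 0 -0.001 0; -0.0004 0 0.0537 0 -0.002 0; -0.0005 0 0.0683 0 -0.002 0; -0.0006 -0.0001 0.081 0 -0.002 0; -0.0007 -0.0001 0.0907 -0.001 -0.003 0; -0.0007 -0.0001 0.0956 -0.001 -0.003 0; -0.0007 -0.0001 0.0976 -0.001 -0.003 0
```

View pics/c5.png

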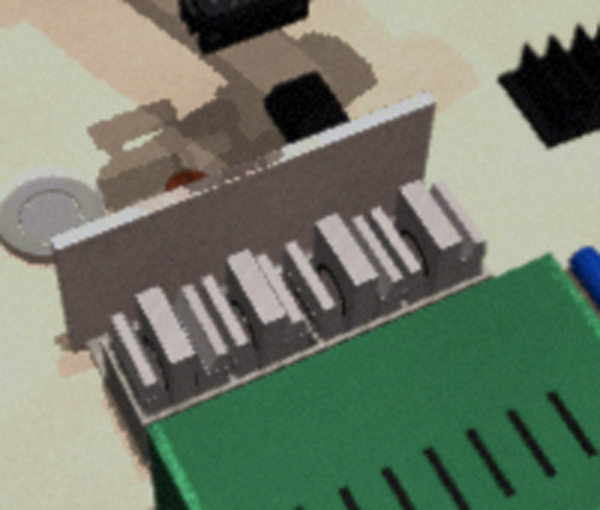

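All four compartments hold three upright frames and the left stand is empty. The shut gripper is in front of the panel; I'll lower it and push.

Emit:
drive_tool(series="0 0 0.004 0 0 0; 0 0 0.013 0 0 0; 0 0 0.025 0 -0.001 0; 0 0 0.039 0 -0.001 0; 0 0 0.054 0 -0.002 0; 0 0 0.068 0 -0.002 0; 0 0 0.081 0 -0.002 0; 0 0 0.091 0 -0.003 0; 0 0 0.096 0 -0.003 0; 0 0 0.098 0 -0.003 0")

```text
clock: 53.7
position: [0.4592, -0.001, 0.1144]
ee_rot: [0.143, -3.138, 0.001]
force: [-0.2, -0.3, 0.6]
opening: 0.0001
```

Emit:
drive_tool(series="-0.003 0 0 0 0 0; -0.008 0 0 0 0 0; -0.014 0 0 0 0 0; -0.02 0 0 0 0 0; -0.026 0 0 0 0 0; -0.032 0 0 0 0 0; -0.038 0 0 0 0 0; -0.043 0 0 0 0 0; -0.047 0 0 0 0 0; -0.05 0 0 0 0 0")

```text
clock: 54.95
position: [0.5091, 0.0035, 0.1145]
ee_rot: [0.143, -3.138, 0.001]
force: [0.1, 0.5, -0.4]
opening: 0.0004
```

Emit:
drive_tool(series="-0.002 0 0 0 0 0; -0.004 0 0 0 0 0; -0.006 0 0 0 0 0; -0.009 0 0 0 0 0; -0.012 0 0 0 0 0; -0.015 0 0 0 0 0; -0.018 0 0 0 0 0; -0.022 0 0 0 0 0; -0.026 0 0 0 0 0; -0.03 0 0 0 0 0")

```text
clock: 56.2
position: [0.539, 0.0062, 0.1145]
ee_rot: [0.143, -3.138, 0.001]
force: [-1.7, -1.0, 0.5]
opening: 0.0005
```

Contact, with gentle push force. Continuing at about 32 mm/s.

Emit:
drive_tool(series="-0.004 0 0 0 0 0; -0.008 0 0 0 0 0; -0.012 0 0 0 0 0; -0.016 0 0 0 0 0; -0.02 0 0 0 0 0; -0.024 0 0 0 0 0; -0.028 0 0 0 0 0; -0.032 0 0 0 0 0; -0.036 0 0 0 0 0; -0.04 0 0 0 0 0")

```text
clock: 57.45
position: [0.5789, 0.0099, 0.1145]
ee_rot: [0.143, -3.138, 0.001]
force: [-1.0, -0.0, -0.8]
opening: 0.0004
```

Emit:
drive_tool(series="-0.004 0 0 0 0 0; -0.008 0 0 0 0 0; -0.012 0 0 0 0 0; -0.016 0 0 0 0 0; -0.02 0 0 0 0 0; -0.024 0 0 0 0 0; -0.028 0 0 0 0 0; -0.032 0 0 0 0 0; -0.036 0 0 0 0 0; -0.039 0 0 0 0 0")

```text
clock: 58.7
position: [0.6179, 0.0134, 0.1146]
ee_rot: [-0.143, 3.138, -0.001]
force: [-1.8, -0.4, -0.1]
opening: 0.0006
```

Emit:
drive_tool(series="-0.003 0 0 0 0 0; -0.006 0 0 0 0 0; -0.008 0 0 0 0 0; -0.01 0 0 0 0 0; -0.012 0 0 0 0 0; -0.014 0 0 0 0 0; -0.016 0 0 0 0 0; -0.018 0 0 0 0 0; -0.019 0 0 0 0 0; -0.02 0 0 0 0 0")

```text
clock: 59.95
position: [0.6374, 0.0152, 0.1145]
ee_rot: [0.143, -3.138, 0.001]
force: [-1.6, -0.5, -0.5]
opening: 0.0006
```

Run:
```python
from h import *
s=ctrl.get_state(); print(s['position'],s['force'])
for n in('top','scene'):
    im,d=shot(n); W=cloud(n,d); print(n)
    blobs(W,.136,.147,(.5,.9),(-.25,.25),40)
```

```text
[0.63741768 0.01520333 0.11454318] [-1.58003833 -0.4932408  -0.45634687]
top
4640 px [268. 104.] mean [0.8068 0.0019 0.1423] rect c [781.6  29.6] size 182.2 301.6 ang 5.1
242 px [301. 162.] mean [ 0.6607 -0.0775  0.1404] rect c [660.8 -76.3] size 13.6 111.8 ang 4.8
225 px [224. 169.] mean [0.6436 0.106  0.1404] rect c [644.1 107.8] size 12.8 114.1 ang 5.6
scene
213 px [355. 228.] mean [0.6457 0.125  0.139 ] rect c [645.7 123.5] size 13.9 88.9 ang 4.1
13994 px [339. 304.] mean [0.7905 0.0229 0.1412] rect c [783.7  29.6] size 182.1 301.5 ang 5.1
396 px [271. 263.] mean [ 0.663  -0.0649  0.139 ] rect c [662.3 -63.7] size 14.3 136.3 ang 4.9
```

Drawer is about 118 mm in; 32 mm remain. Pushing slowly through the catch.

Emit:
drive_tool(series="-0.002 0 0 0 0 0; -0.004 0 0 0 0 0; -0.006 0 0 0 0 0; -0.008 0 0 0 0 0; -0.01 0 0 0 0 0; -0.012 0 0 0 0 0; -0.014 0 0 0 0 0; -0.016 0 0 0 0 0; -0.018 0 0 0 0 0; -0.02 0 0 0 0 0")

```text
clock: 61.3
position: [0.6574, 0.0171, 0.1145]
ee_rot: [0.143, -3.138, 0.001]
force: [-1.4, 0.1, 0.7]
opening: 0.0003
```

Emit:
drive_tool(series="-0.001 0 0 0 0 0; -0.002 0 0 0 0 0; -0.003 0 0 0 0 0; -0.004 0 0 0 0 0; -0.005 0 0 0 0 0; -0.006 0 0 0 0 0; -0.007 0 0 0 0 0; -0.008 0 0 0 0 0; -0.0085 0 0 0 0 0; -0.009 0 0 0 0 0")

```text
clock: 62.55
position: [0.6663, 0.0179, 0.1146]
ee_rot: [0.143, -3.138, 0.001]
force: [-1.7, 0.8, -0.3]
opening: 0.0005
```

Run:
```python
from h import *
s=ctrl.get_state(); print(s['position'],s['force'])
im,d=shot('top'); W=cloud('top',d)
blobs(W,.136,.1413,(.6,.75),(-.25,.25),40)
for a in((-.13,-.05),(.08,.15)):
    m=(W[...,1]>a[0])&(W[...,1]<a[1])&(W[...,2]>.135)&(W[...,0]>.6)&(W[...,0]<.8); P=W[m]
    t=np.radians(5.2); u=P[:,0]*np.cos(t)+P[:,1]*np.sin(t); print(a,'front edge u',np.percentile(u,[0,1,3]))
```

```text
[0.66629479 0.01788183 0.11457915] [-1.74373713  0.78408481 -0.26353912]
81 px [310. 150.] mean [ 0.6918 -0.1006  0.1393] rect c [ 692.4 -100.1] size 12.8 48.4 ang 5.9
87 px [288. 151.] mean [ 0.6876 -0.0483  0.1397] rect c [687.1 -47.4] size 12.3 58.0 ang 5.0
98 px [221. 157.] mean [0.6725 0.1135 0.139 ] rect c [673.1 111.9] size 13.4 63.1 ang 5.8
(-0.13, -0.05) front edge u [0.6736804  0.67454261 0.67670463]
(0.08, 0.15) front edge u [0.60708968 0.60847028 0.60989347]
```

Emit:
drive_tool(series="-0.0005 0 0 0 0 0; -0.001 0 0 0 0 0; -0.0015 0 0 0 0 0; -0.002 0 0 0 0 0; -0.0025 0 0 0 0 0; -0.003 0 0 0 0 0; -0.003 0 0 0 0 0; -0.003 0 0 0 0 0; -0.003 0 0 0 0 0; -0.003 0 0 0 0 0")

```text
clock: 63.85
position: [0.6689, 0.0181, 0.1145]
ee_rot: [0.143, -3.137, 0.001]
force: [-4.4, 1.1, 1.8]
opening: 0.0005
```

Emit:
drive_tool(series="-0.0005 0 0 0 0 0; -0.001 0 0 0 0 0; -0.0015 0 0 0 0 0; -0.002 0 0 0 0 0; -0.002 0 0 0 0 0; -0.002 0 0 0 0 0; -0.002 0 0 0 0 0; -0.002 0 0 0 0 0; -0.002 0 0 0 0 0; -0.002 0 0 0 0 0")

```text
clock: 65.1
position: [0.6689, 0.018, 0.1145]
ee_rot: [0.142, -3.133, 0.002]
force: [-9.7, 1.1, 4.5]
opening: 0.0002
```

The tool stopped and force rose to 9.7 N, above the most the catch and friction could give (5.5 N), so the drawer is at its end stop. I'll back off, rise and check.

Emit:
drive_tool(series="0.002 0 0 0 0 0; 0.005 0 0 0 0 0; 0.012 0 0 0 0 0; 0.022 0 0 0 0 0; 0.035 0 0 0 0 0; 0.05 0 0 0 0 0; 0.07 0 0 0 0 0; 0.09 0 0 0 0 0; 0.105 0 0 0 0 0; 0.11 0 0 0 0 0")

```text
clock: 66.35
position: [0.5608, 0.0082, 0.1149]
ee_rot: [-0.143, 3.138, -0.001]
force: [0.7, 0.1, -0.3]
opening: 0.0003
```

Emit:
drive_tool(series="0.005 0 -0.005 0 0 0; 0.01 0 -0.02 0 0 0; 0.02 0 -0.04 0 0 0; 0.035 0 -0.065 0 0 0; 0.05 0 -0.09 0 0 0; 0.065 0 -0.115 0 0 0; 0.08 0 -0.14 0 0 0; 0.09 0 -0.155 0 0 0; 0.1 0 -0.165 0 0 0; 0.1 0 -0.17 0 0 0")

```text
clock: 67.6
position: [0.4617, -0.0007, 0.2851]
ee_rot: [-0.143, 3.138, -0.001]
force: [-0.4, 0.2, -0.0]
opening: 0.0001
```

Run:
```python
from h import *
o={}
for n in('top','scene'):
    im,d=shot(n,n+'9.png'); W=cloud(n,d); print(n)
    blobs(W,.1338,.1415 if n=='top' else .1395,(.6,.72),(-.25,.25),40)
a=cv2.imread('pics/scene9.png'); b=cv2.imread('pics/top9.png')[40:320,80:440]
cv2.imwrite('pics/f.png',np.vstack([cv2.resize(a[90:380,60:480],(420,290)),cv2.resize(b,(420,300))]))
```

```text
top
446 px [277. 151.] mean [ 0.6891 -0.0205  0.139 ] rect c [694.7 -22.4] size 27.3 208.5 ang 5.0
191 px [217. 156.] mean [0.6758 0.1246 0.139 ] rect c [676.7 124.3] size 20.4 87.4 ang 3.4
scene
121 px [350. 245.] mean [0.6786 0.0977 0.1381] rect c [679.8 100.8] size 15.7 72.1 ang 5.8
102 px [302. 266.] mean [ 0.6897 -0.0105  0.1381] rect c [690.8  -8.4] size 17.3 55.5 ang 6.1
52 px [257. 285.] mean [ 0.6984 -0.1066  0.1379] rect c [ 697.6 -106.9] size 13.1 25.2 ang 1.9
```

View pics/f.png

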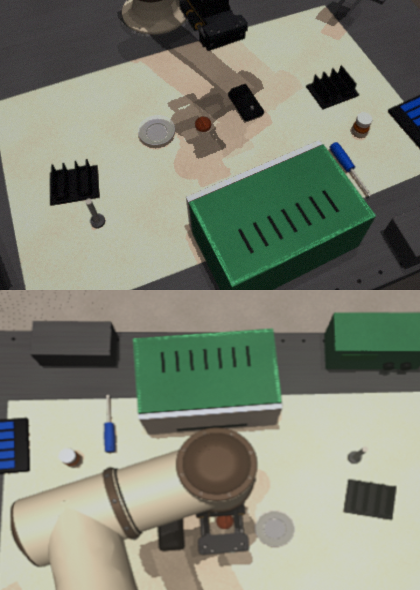

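The drawer is shut flush against the cabinet, both stands are empty, and the mouse, jar, post and puck are undisturbed.

```bash
python3 -c "
from rig import ctrl
print(ctrl.finish_job())"
```

```text
the job is handed in; nothing more can be done
None
```

All four frames are filed, one per compartment between the two frames already there. The drawer is pushed home, and the job was handed in at about 68 s; the finish call reported no verdict.

- **Frames:** Each one touched the drawer floor before I let go. With the drawer still open, I saw all four upright with their tops at about 122 mm, and all eight frames already in the drawer still standing upright in their compartments. I could not see inside the drawer after closing it.
- **Drawer:** I pushed at about 30 mm/s or slower with 2–4 N. At the end the tool stopped moving and the force rose to 9.7 N, which is more than the catch and friction together could give, so it was at its end stop. After I backed off, the pictures showed it flush against the cabinet. The scene camera gave about 151 mm of travel (150 mm is fully home).
- **One disagreement:** Just before the last push, the top camera put the travel at about 147 mm; the last 2.6 mm or so came before the hard stop.
- **Rest of the bench:** Both stands are empty. The mouse, jar, post and puck looked undisturbed in the final pictures; I did not measure their positions.

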